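# Assemble a monitor-riser leg in the squaring jig

### The job

Assemble a monitor-riser leg in the pocket of the jig: stand the black foot flat on the pocket floor, then stack every wooden spacer on the desk flat on it, then the green cap on top with its rubber disc facing up. Then push the red pedal down to its stop for a moment so that the yellow jaw squares the whole stack up against the end posts, and let the pedal come back up, leaving the stack squared; do not disturb the mug, the stapler and the hole punch.

Things in the scene. Friction and masses are not known exactly. Their poses are not given: they have to be found in the camera images.
- jig: Jig fixed to the desk: aluminium plate 300 x 130 x 12 mm, long along its x; pocket towards +x, red pedal at -x. Origin on the desk, 12 mm below the pocket point. The pocket has four blue L-shaped corner posts 118 mm tall, flares leaning 7 mm outward on top of them reach 134 mm above the floor. Its long sides are open for fingers from pocket x = -56 to +47 mm.
- pocket (a point): Point on the pocket floor, 12 mm above the desk; z up, x along the pocket away from the pedal, y across. A squared part has its centre at x = 0, y near 0. Posts' inner faces: end stops x = +55, other end x = -64, sides y = -28 and +28 mm. A yellow jaw plate (26 mm wide, 104 mm tall) stands at the pedal end, face at x = -64 mm when the pedal is up.
- pedal (a joint): Red spring pedal, hinged along the jig's y, 105 mm to the -x side of the pocket point, 32 mm above the desk. rad: 0 = up (slants 0.3 rad upward away from the pocket), 0.3 = on its stop (level). It drives the jaw 8 mm towards +x (face then at x = -56 mm). Pressed at the tread: 4 N at first, 12 N at the stop; springs back when let go.
- tread (a point): Point on top of the pedal in the middle of its black rubber tread (60 x 65 mm), 85 mm from the hinge; it moves with the pedal: about 63 mm above the desk when the pedal is up, 38 mm when on its stop.
- foot: Black foot block of the riser leg, with a grey band, 110 mm long (own x), 50 mm wide (own y), 40 mm tall, 250 g. Origin in the centre of its underside, z up.
- cap: Top cap: green plate 110 mm long (own x), 50 mm wide (own y), 14 mm thick, carrying in its middle a black round rubber disc 38 mm across and 10 mm tall. Origin in the centre of the plate's underside, z up; 100 g.
- mug: White mug, 80 mm across, 95 mm tall; bystander. Origin in the centre of its underside.
- stapler: Stapler, 140 x 36 mm, 55 mm tall; bystander. Origin in the centre of its underside.
- punch: Red and grey hole punch, 110 x 90 mm, 95 mm tall; bystander. Origin in the centre of its underside.
- spacer1: Brown wooden spacer plate, 110 mm long (own x), 50 mm wide (own y), 14 mm thick, 60 g; the five are alike and three to five of them are present. Origin in the centre of its underside, z up.
- spacer2: Brown wooden spacer plate, 110 mm long (own x), 50 mm wide (own y), 14 mm thick, 60 g; the five are alike and three to five of them are present. Origin in the centre of its underside, z up.
- spacer3: Brown wooden spacer plate, 110 mm long (own x), 50 mm wide (own y), 14 mm thick, 60 g; the five are alike and three to five of them are present. Origin in the centre of its underside, z up.
- spacer4: Brown wooden spacer plate, 110 mm long (own x), 50 mm wide (own y), 14 mm thick, 60 g; the five are alike and three to five of them are present. Origin in the centre of its underside, z up.
- spacer5: Brown wooden spacer plate, 110 mm long (own x), 50 mm wide (own y), 14 mm thick, 60 g; the five are alike and three to five of them are present. Origin in the centre of its underside, z up.
Things that resemble listed ones, but are neither listed nor needed, are in the scene too. Leave any turquoise look-alike of the spacer4 alone.

How it is judged:
On the way, in this order (a step that is already met when the one before it is completed fails the run):
1. the foot stands flat on the pocket floor (x of foot in the frame of pocket between -0.012 and 0.006 m and y of foot in the frame of pocket between -0.006 and 0.006 m and z of foot in the frame of pocket between -0.004 and 0.004 m and angle between foot's own z axis and vertical below 0.06 rad and angle between the x axis of foot and the x axis of pocket, either way round below 0.09 rad), for 0.2 s.
2. every spacer present lies flat in the pocket on the foot (x of spacer1 in the frame of pocket between -0.012 and 0.006 m and y of spacer1 in the frame of pocket between -0.006 and 0.006 m and z of spacer1 in the frame of pocket between 0.036 and 0.114 m and angle between the z axis of each of spacer1, spacer2, spacer3, spacer4, spacer5 and the z axis of pocket, either way round below 0.06 rad and angle between the x axis of each of spacer1, spacer2, spacer3, spacer4, spacer5 and the x axis of pocket, either way round below 0.09 rad and x of spacer2 in the frame of pocket between -0.012 and 0.006 m and y of spacer2 in the frame of pocket between -0.006 and 0.006 m and z of spacer2 in the frame of pocket between 0.036 and 0.114 m and x of spacer3 in the frame of pocket between -0.012 and 0.006 m and y of spacer3 in the frame of pocket between -0.006 and 0.006 m and z of spacer3 in the frame of pocket between 0.036 and 0.114 m and x of spacer4 in the frame of pocket between -0.012 and 0.006 m and y of spacer4 in the frame of pocket between -0.006 and 0.006 m and z of spacer4 in the frame of pocket between 0.036 and 0.114 m and x of spacer5 in the frame of pocket between -0.012 and 0.006 m and y of spacer5 in the frame of pocket between -0.006 and 0.006 m and z of spacer5 in the frame of pocket between 0.036 and 0.114 m), for 0.2 s.
3. the cap lies flat in the pocket on top of the spacers (x of cap in the frame of pocket between -0.012 and 0.006 m and y of cap in the frame of pocket between -0.006 and 0.006 m and z of cap in the frame of pocket between 0.078 and 0.114 m and angle between cap's own z axis and vertical below 0.06 rad and angle between the x axis of cap and the x axis of pocket, either way round below 0.09 rad and z of cap in the frame of spacer1 above -0.006 m and z of cap in the frame of spacer2 above -0.006 m and z of cap in the frame of spacer3 above -0.006 m and z of cap in the frame of spacer4 above -0.006 m and z of cap in the frame of spacer5 above -0.006 m), for 0.2 s.
4. the pedal is pressed down to its stop (value of joint pedal above 0.27 rad), for 0.2 s.
At the end, for the whole second after the job is handed in: Foot on the pocket floor, all spacers present on it, cap on top, disc up; each flat (0.06 rad), in line with the pocket (0.09 rad), within 6 mm across it and from -3.5 to +3 mm along it of the pocket point; at rest; pedal back up (under 0.04 rad) (x of foot in the frame of pocket between -0.0035 and 0.003 m and y of foot in the frame of pocket between -0.006 and 0.006 m and z of foot in the frame of pocket between -0.004 and 0.004 m and angle between each of foot, cap's own z axis and vertical below 0.06 rad and angle between the x axis of each of foot, spacer1, spacer2, spacer3, spacer4, spacer5, cap and the x axis of pocket, either way round below 0.09 rad and x of spacer1 in the frame of pocket between -0.0035 and 0.003 m and y of spacer1 in the frame of pocket between -0.006 and 0.006 m and z of spacer1 in the frame of pocket between 0.036 and 0.114 m and angle between the z axis of each of spacer1, spacer2, spacer3, spacer4, spacer5 and the z axis of pocket, either way round below 0.06 rad and x of spacer2 in the frame of pocket between -0.0035 and 0.003 m and y of spacer2 in the frame of pocket between -0.006 and 0.006 m and z of spacer2 in the frame of pocket between 0.036 and 0.114 m and x of spacer3 in the frame of pocket between -0.0035 and 0.003 m and y of spacer3 in the frame of pocket between -0.006 and 0.006 m and z of spacer3 in the frame of pocket between 0.036 and 0.114 m and x of spacer4 in the frame of pocket between -0.0035 and 0.003 m and y of spacer4 in the frame of pocket between -0.006 and 0.006 m and z of spacer4 in the frame of pocket between 0.036 and 0.114 m and x of spacer5 in the frame of pocket between -0.0035 and 0.003 m and y of spacer5 in the frame of pocket between -0.006 and 0.006 m and z of spacer5 in the frame of pocket between 0.036 and 0.114 m and x of cap in the frame of pocket between -0.0035 and 0.003 m and y of cap in the frame of pocket between -0.006 and 0.006 m and z of cap in the frame of pocket between 0.078 and 0.114 m and z of cap in the frame of spacer1 above -0.006 m and z of cap in the frame of spacer2 above -0.006 m and z of cap in the frame of spacer3 above -0.006 m and z of cap in the frame of spacer4 above -0.006 m and z of cap in the frame of spacer5 above -0.006 m and linear speed of each of foot, spacer1, spacer2, spacer3, spacer4, spacer5, cap below 0.02 m/s and value of joint pedal below 0.04 rad); the robot touches nothing.
It fails at once if the mug is moved more than 3 cm (distance of mug from where it was at the start of the episode above 0.03 m).
It fails at once if the stapler is moved more than 3 cm (distance of stapler from where it was at the start of the episode above 0.03 m).
It fails at once if the punch is moved more than 3 cm (distance of punch from where it was at the start of the episode above 0.03 m).
Of spacer1, spacer2, spacer3, spacer4, spacer5 only 3 to 5 are there at a start; the rules pass over those that are not, and their reading is None.
At some moment in a run one of foot, spacer1, spacer2, spacer3, spacer4, spacer5, cap may be knocked a few centimetres aside while the robot is not near it.
It also fails if it takes over 210 s, if anything falls off the work surface, if the arm or the gripper's body presses on something with over 40 N, if the wrist force passes 120 N, or if a joint passes its speed limit or range.

### The arm

A 6-joint arm with a two-finger parallel gripper is mounted at the origin on the work surface. World frame = base frame: x ahead of the robot, y to its left, z up, the work surface at z = 0. Lengths are in m, angles in rad, forces in N, time in s.
With the tool pointing down it reaches from about 0.325 to 0.775 m from the base axis. Payload 9.3 kg.
Tool frame: the origin (TCP) lies between the finger pads; the fingertips stand 25 mm ahead of it and the grasp point (between the pads) lies 6 mm ahead of it; z points along the fingers, y is the direction in which the jaws open and shut (so a half turn about z gives the same grasp; the last joint's range is limited). The gripper opens to 85 mm and grips with 20 to 120 N. Pads are 22 mm wide; open, the fingers measure 114 mm over their backs; the gripper's body (76 mm by 85 mm) begins 54 mm behind the grasp point. The pads swing forward as they close: fully open they stand 13 mm farther back than shut.
Start: joints at [-1.466, 0.259, 0.021, 1.334, 0, 1.418], TCP at [0.14, -0.532, 0.256] pointing down, gripper open.
Joint ranges: [-3.04, 3.04], [-0.91, 1.82], [-1.04, 1.36], [-1.92, 1.95], [-1.52, 1.45], [-3.14, 3.14]. Speed limits (rad/s): [2.22, 2.22, 2.79, 3.14, 3.14, 3.14].

### API

Orientations are given as a unit quaternion [w, x, y, z].
In Python, from workcell import env gives the robot as it stands.
- The arm moves only by the shell command python3 -m crank 'ROWS'. ROWS is JSON, a list that holds one entry, the list of rows, each a list of 5 numbers: the opening, from 0 (shut) to 1 (fully open), then the shift along the tool's x, y, z in m, then the turn about the tool's z in degrees. In form: [[[gripper, dx, dy, dz, turn], ...]]. A call has 1 to 20 rows; each row shifts and turns the commanded pose from where the row before left it, along the tool's axes as they then stand; what a row does not reach is not made up. A row lasts 1/10 s, in which the tool goes at most 50 mm and 8.59 degrees, less where a joint would pass 70% of its speed; a pose out of reach is approached as far as the arm can. A call with a gripper value outside its range is refused whole. The fingers move at their own pace and stop on an object; the grip force is fixed at half the most. Time passes only in rows, so rows that do not move let the fingers close. It gives the time, the measured TCP pose, the force and the opening at its end, in the units of the state.
- env.get_state(): the state, without advancing time (a new reading comes with each control period).
- env.camera(name): name is "side" or "top" or "wrist"; returns (picture, depth): 480x640x3 uint8, red, green, blue; 480x640 float32, m along the optical axis (not along the pixel's ray), 0 where there is no reading.
- env.calibration(name): a dict with "vfov" (degrees; the focal length in pixels is half the picture's height over the tangent of half this angle, whatever the lens; pixels are square), "cx", "cy" (the principal point, pixels), "R" (3x3) and "t" (3): a world point X has camera coordinates R X + t. Camera axes: x right, y down, z forward; pixel columns grow to the right and rows downward; lengths in m; the calibration is good to about 2 mm. A picture is of the moment at which its call begins: read the wrist's pose just before it. calibration takes no time and is no camera call; for the wrist camera it gives the pose at the moment of the call.
- env.close_job(): hands the job in, once; it reports no verdict.
The state is a dict: "time_s": time; "joints": joint angles; "qvel": joint speeds; "tau": joint torques, N m; "position": TCP position; "tool_rot": TCP orientation; "wrist_force": force on the tool from outside, world axes, zero at the start; "wrist_torque": the same for the moment, N m; "finger_gap": opening from 0.0 (shut) to 1.0 (fully open).
Only numpy, scipy, OpenCV 4.12 (cv2) and the standard library are available. Lean on these libraries where they do the work, as an engineer would, in place of code of your own. Each camera call takes 0.05 s, during which the arm holds its last target.

## Working session

There is one attempt and no reset: what is moved stays moved. The work goes in short steps, Python scripts to look and compute and a shell command to move; the robot and the scene stay as the last step left them, time stands still between calls to the robot, and variables do not carry over. Pictures are saved under pics/ and viewed, and the job is handed in when it is done.

```bash
ls; mkdir -p pics
cat > h.py <<'E'
import numpy as np, cv2
from workcell import env
def K(c):
    f=240/np.tan(np.radians(c['vfov'])/2); return f,c['cx'],c['cy']
def snap(name,fn=None):
    c=env.calibration(name); im,d=env.camera(name)
    np.savez(f'/tmp/{fn or name}.npz',im=im,d=d,**{k:np.array(c[k]) for k in('vfov','cx','cy','R','t')})
    cv2.imwrite(f'pics/{fn or name}.png',im[...,::-1]); return im,d,c
def load(fn): return np.load(f'/tmp/{fn}.npz')
def world(s,u,v,d=None):
    f,cx,cy=K(s); 
    if d is None: d=s['d'][int(round(v)),int(round(u))]
    p=np.array([(u-cx)/f*d,(v-cy)/f*d,d]); return np.array(s['R']).T@(p-np.array(s['t']))
def atz(s,u,v,z):
    f,cx,cy=K(s);R=np.array(s['R']);t=np.array(s['t'])
    o=-R.T@t; r=R.T@np.array([(u-cx)/f,(v-cy)/f,1]); return o+r*(z-o[2])/r[2]
def proj(s,X):
    f,cx,cy=K(s); p=np.array(s['R'])@np.array(X)+np.array(s['t']); return cx+f*p[0]/p[2],cy+f*p[1]/p[2]
E
python3 - <<'E'
from h import *
for n in('top','side','wrist'):
    im,d,c=snap(n,n+'0'); print(n,{k:np.round(v,3).tolist() for k,v in c.items()})
print(env.get_state())
E
```

```text
pics
top {'vfov': 44.685, 'cx': 324.108, 'cy': 231.748, 'R': [[0.027, -1.0, -0.002], [-0.996, -0.026, -0.083], [0.083, 0.004, -0.997]], 't': [0.108, 0.564, 1.295]}
side {'vfov': 43.868, 'cx': 321.866, 'cy': 244.379, 'R': [[-0.736, -0.677, -0.008], [-0.4, 0.444, -0.802], [0.546, -0.587, -0.598]], 't': [0.477, 0.229, 1.186]}
wrist {'vfov': 67.798, 'cx': 331.086, 'cy': 245.436, 'R': [[0.255, -0.967, -0.001], [-0.929, -0.245, 0.278], [-0.269, -0.07, -0.961]], 't': [-0.55, -0.035, 0.379]}
{'time_s': 0.15, 'joints': array([-1.46560873e+00,  2.59072284e-01,  2.09699606e-02,  1.33370871e+00,
       -2.48829207e-06,  1.41820127e+00]), 'qvel': array([-0.00033416, -0.00411829,  0.00305593, -0.00099511, -0.00034061,
        0.00091327]), 'tau': array([ 2.67915595e-03, -5.55970252e+01,  3.44662964e+01,  1.12901555e-02,
       -1.93077290e-04, -4.69440209e-06]), 'position': array([ 0.14019417, -0.53165053,  0.25581325]), 'tool_rot': array([-5.07238213e-04,  9.91704879e-01,  1.28534727e-01,  1.07811941e-05]), 'wrist_force': array([-1.18033193,  0.04637921,  0.95461583]), 'wrist_torque': array([ 0.00892813,  0.01463466, -0.01760891]), 'finger_gap': 1.0010460114356665}
```

View pics/top0.png

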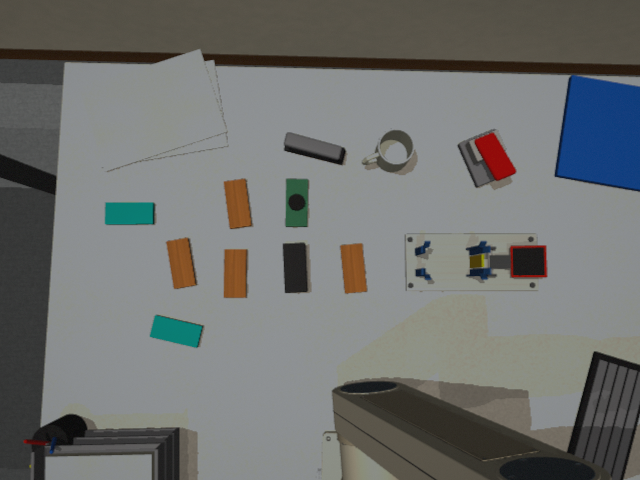

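View pics/side0.png

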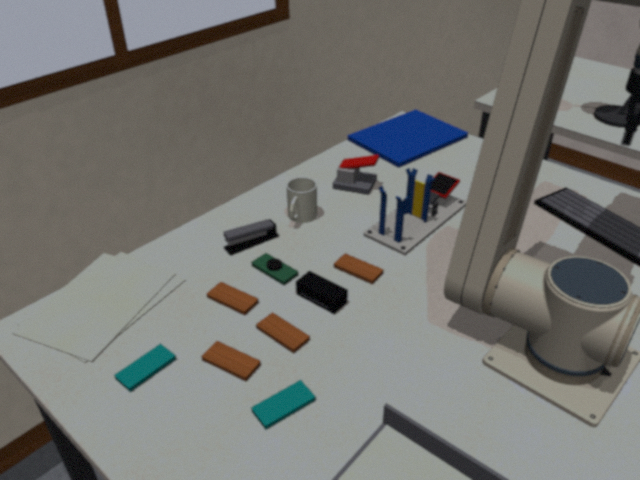

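View pics/wrist0.png

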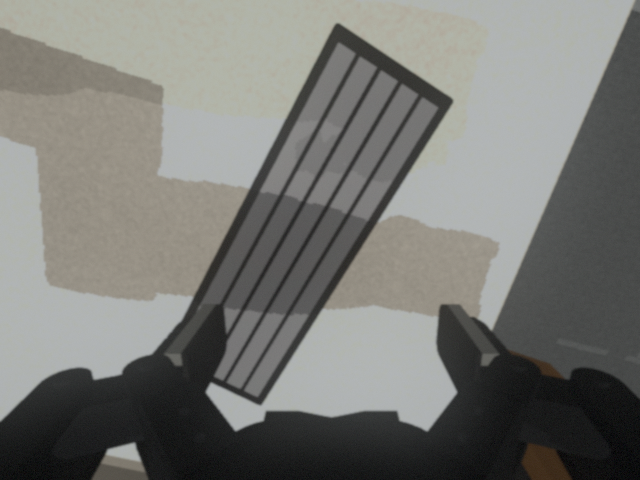

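The top view shows four brown spacers at (238,204), (181,264), (235,273) and (354,268). The turquoise look-alikes are at (130,213) and (177,331). The foot is at (295,267), the cap at (297,202) with its disc up, and the jig spans (405–546, 234–291). In the wrist view there is a brown bit at about (545,460) that could be a fifth spacer, so I'll measure everything including that.

```bash
cat > seg.py <<'E'
from h import *
def rects(s,mask,z,amin=150,off=(0,0)):
    n,l,st,_=cv2.connectedComponentsWithStats(mask.astype(np.uint8)); out=[]
    for i in range(1,n):
        if st[i,4]<amin: continue
        v,u=np.nonzero(l==i)
        P=np.array([atz(s,a,b,z)[:2] for a,b in zip(u,v)]).astype(np.float32)
        (c,sz,_a)=cv2.minAreaRect(P); bx=cv2.boxPoints((c,sz,_a))
        e=[bx[1]-bx[0],bx[2]-bx[1]]; e=max(e,key=np.linalg.norm); an=np.degrees(np.arctan2(e[1],e[0]))%180
        out.append((int(u.mean()),int(v.mean()),np.round(c,4),np.round(sorted(sz),4),round(float(an),1)))
    return out
def brown(im):
    h=cv2.cvtColor(im,cv2.COLOR_RGB2HSV); return (h[...,0]>4)&(h[...,0]<20)&(h[...,1]>130)&(h[...,2]>100)
def green(im):
    h=cv2.cvtColor(im,cv2.COLOR_RGB2HSV); return (h[...,0]>55)&(h[...,0]<82)&(h[...,1]>90)&(h[...,2]>40)
E
python3 - <<'E'
from seg import *
s=load('top0'); im=s['im']
for r in rects(s,brown(im),.014): print('br',r)
for r in rects(s,green(im),.014): print('gr',r)
m=(im.max(2)<70); m2=np.zeros_like(m); m2[230:300,275:315]=m[230:300,275:315]
for r in rects(s,m2,.04): print('foot',r)
w=load('wrist0'); print(w['im'][460,545],[np.round(world(w,*p),3) for p in ((545,460),(540,450),(555,470),(100,462))])
for r in rects(w,brown(w['im']),.014,50): print('wr br',r)
# jig
for p in((408,236),(536,236),(536,290),(408,290),(528,261)): print(p,np.round(atz(s,*p,.012),4),np.round(world(s,*p),4))
c=cv2.resize(im[215:310,390:560],None,fx=4.7,fy=4.7,interpolation=cv2.INTER_CUBIC); cv2.imwrite('pics/jig0.png',c[...,::-1])
E
```

```text
br (237, 203, array([0.6223, 0.3233]), array([0.0486, 0.1073]), 9.8)
br (180, 262, array([0.4827, 0.4463]), array([0.0484, 0.1082]), 12.0)
br (353, 267, array([0.4816, 0.0552]), array([0.0481, 0.1076]), 7.1)
br (234, 273, array([0.4631, 0.3233]), array([0.0475, 0.1043]), 2.2)
gr (296, 202, array([0.6276, 0.1888]), array([0.0478, 0.1077]), 0.2)
foot (294, 267, array([0.4786, 0.1857]), array([0.0503, 0.1086]), 4.5)
[61 43 29] [array([-0.32 , -1.138, -0.25 ]), array([-0.318, -1.141, -0.276]), array([-0.32 , -1.148, -0.227]), array([ 0.114, -0.475,  0.297])]
(408, 236) [ 0.5574 -0.068   0.012 ] [ 0.5578 -0.0688  0.0061]
(536, 236) [ 0.565 -0.359  0.012] [ 0.5646 -0.3573  0.0166]
(536, 290) [ 0.4427 -0.3586  0.012 ] [ 0.4427 -0.3621  0.002 ]
(408, 290) [ 0.4351 -0.0698  0.012 ] [ 0.435  -0.0706  0.0064]
(528, 261) [ 0.5077 -0.3407  0.012 ] [ 0.5056 -0.3238  0.0609]
```

View pics/jig0.png

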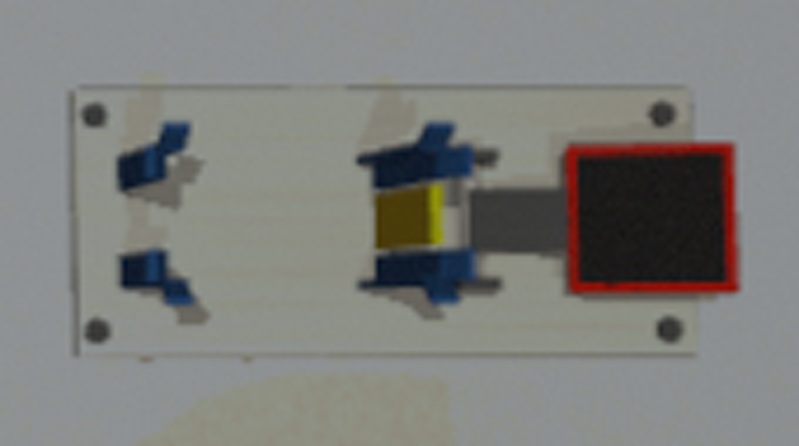

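Four spacers are confirmed, since the far brown patch lies well off the desk. Next I'll look at the jig from above with the wrist camera.

```bash
cat >> h.py <<'E'
def tool():
    st=env.get_state(); w,x,y,z=st['tool_rot']
    from scipy.spatial.transform import Rotation as Ro
    return np.array(st['position']),Ro.from_quat([x,y,z,w]).as_matrix(),st
def go(target,yaw=None):
    """prints turn first (deg about tool z), then shifts in turned tool frame"""
    p,R,st=tool(); y0=np.degrees(np.arctan2(R[1,0],R[0,0])); 
    if yaw is None: yaw=y0
    turn=-((yaw-y0+180)%360-180)
    a=np.radians(yaw); x=np.array([np.cos(a),np.sin(a),0]); yy=np.array([np.sin(a),-np.cos(a),0])
    d=np.array(target)-p
    print('t',round(st['time_s'],2),'pos',p.round(4),'yaw %.2f'%y0,'tilt %.2f'%np.degrees(np.arccos(-R[2,2])),'gap %.3f'%st['finger_gap'],'F',st['wrist_force'].round(1))
    print('TURN %.2f  then dx %.4f dy %.4f dz %.4f  (dist %.3f)'%(turn,d@x,d@yy,-d[2],np.linalg.norm(d)),'j6 now %.2f'%st['joints'][5])
E
python3 - <<'E'
from h import *
p,R,st=tool(); c=env.calibration('wrist'); o=-np.array(c['R']).T@np.array(c['t']); print('cam in tool',R.T@(o-p), 'axis in tool',R.T@np.array(c['R'])[2])
go((.50,-.20,.38),91.5)
E
```

```text
cam in tool [ 0.07124222  0.00042899 -0.11751933] axis in tool [-2.78029279e-01 -1.21208855e-04  9.60572593e-01]
t 0.15 pos [ 0.1402 -0.5317  0.2558] yaw 14.77 tilt 0.06 gap 1.001 F [-1.2  0.   1. ]
TURN -76.73  then dx 0.3221 dy 0.3684 dz -0.1242  (dist 0.505) j6 now 1.42
```

```bash
python3 -m crank '[[[1,0,0,-0.0138,-8.5],[1,0,0,-0.0138,-8.5],[1,0,0,-0.0138,-8.5],[1,0,0,-0.0138,-8.5],[1,0,0,-0.0138,-8.5],[1,0,0,-0.0138,-8.5],[1,0,0,-0.0138,-8.5],[1,0,0,-0.0138,-8.5],[1,0,0,-0.0138,-8.5],[1,0,0,0,0]]]' | tail -c 600
python3 - <<'E'
from h import *
go((.50,-.20,.38),91.5)
E
```

```text
time_s: 1.15
position: [0.1403, -0.5321, 0.3818]
tool_rot: [0.001, 0.698, 0.716, -0.001]
wrist_force: [-0.6, 0.5, 0.2]
finger_gap: 1.003
t 1.15 pos [ 0.1403 -0.5321  0.3818] yaw 91.40 tilt 0.12 gap 1.003 F [-0.6  0.5  0.2]
TURN -0.10  then dx 0.3226 dy 0.3683 dz 0.0018  (dist 0.490) j6 now 0.08
```

```bash
python3 -m crank '[[[1,0.0215,0.0245,0,0],[1,0.0215,0.0245,0,0],[1,0.0215,0.0245,0,0],[1,0.0215,0.0245,0,0],[1,0.0215,0.0245,0,0],[1,0.0215,0.0245,0,0],[1,0.0215,0.0245,0,0],[1,0.0215,0.0245,0,0],[1,0.0215,0.0245,0,0],[1,0.0215,0.0245,0,0],[1,0.0215,0.0245,0,0],[1,0.0215,0.0245,0,0],[1,0.0215,0.0245,0,0],[1,0.0215,0.0245,0,0],[1,0.0215,0.0245,0,0],[1,0,0,0,0],[1,0,0,0,0]]]' | tail -c 600
python3 - <<'E'
from h import *
go((.50,-.20,.38),91.5); snap('wrist','w1'); snap('top','top1')
E
```

```text
time_s: 2.85
position: [0.5007, -0.2007, 0.3795]
tool_rot: [-0.001, 0.7, 0.714, -0.0]
wrist_force: [-0.1, -0.4, -0.1]
finger_gap: 1.0
t 2.85 pos [ 0.5007 -0.2007  0.3795] yaw 91.17 tilt 0.09 gap 1.000 F [-0.1 -0.4 -0.1]
TURN -0.33  then dx 0.0007 dy -0.0007 dz -0.0005  (dist 0.001) j6 now 1.01
```

View pics/w1.png

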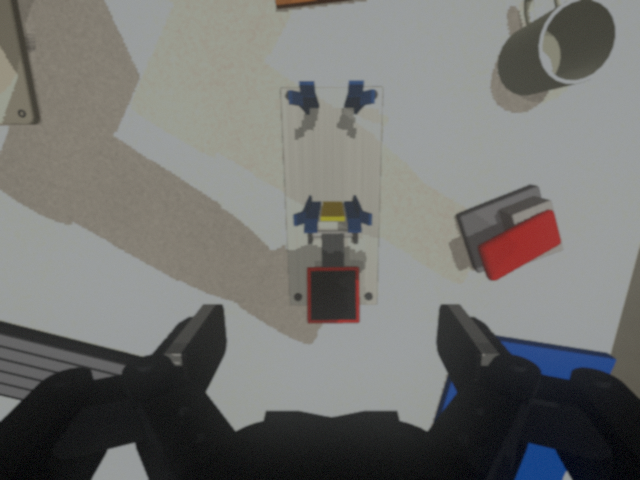

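View pics/top1.png

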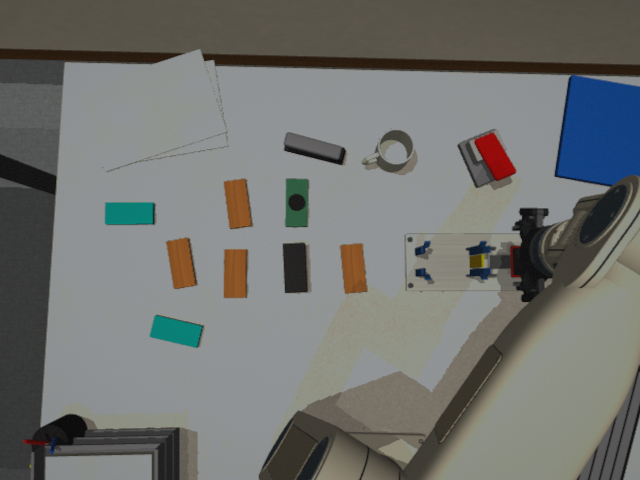

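The wrist view shows the jig with end posts near (302,97)/(360,97), pedal-end posts at (307,217)/(358,217), and the tread centre at about (332,295). With the arm moved aside, no extra spacer appears. I'll enlarge the crop for a precise jig pose.

Run:
```python
from h import *
s=load('w1'); im=s['im']
c=cv2.resize(im[75:245,270:400],None,fx=3.5,fy=3.5,interpolation=cv2.INTER_CUBIC); cv2.imwrite('pics/jig1.png',c[...,::-1])
for p in((281,87),(383,87),(379,305),(289,304),(332,295),(303,97),(357,97)): print(p,atz(s,*p,.012).round(4),world(s,*p).round(4))
```

```text
(281, 87) [ 0.4354 -0.0652  0.012 ] [ 0.4336 -0.0634 -0.0014]
(383, 87) [ 0.5632 -0.0626  0.012 ] [ 0.5645 -0.0612  0.0018]
(379, 305) [ 0.5753 -0.3611  0.012 ] [ 0.577  -0.3664  0.0008]
(289, 304) [ 0.4417 -0.3622  0.012 ] [ 0.4401 -0.3684 -0.001 ]
(332, 295) [ 0.5052 -0.3464  0.012 ] [ 0.5047 -0.3247  0.0608]
(303, 97) [ 0.463  -0.0763  0.012 ] [ 0.4717 -0.0891  0.1264]
(357, 97) [ 0.5311 -0.0749  0.012 ] [ 0.5242 -0.0873  0.1205]
```

View pics/jig1.png

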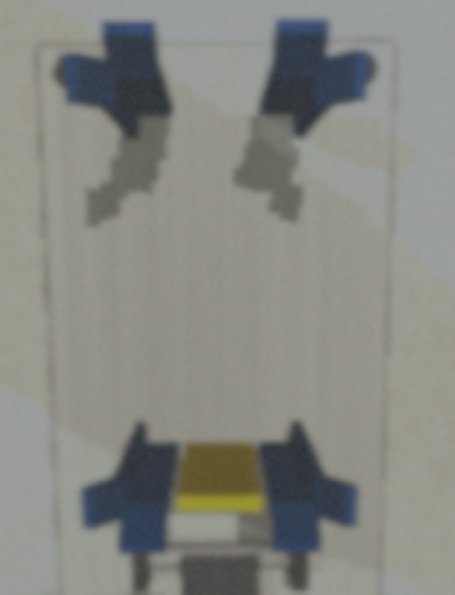

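```bash
cat > ov.py <<'E'
from h import *
import sys
def ov(fn,out,px,py,th,box,k):
    s=load(fn); im=cv2.resize(s['im'],None,fx=k,fy=k,interpolation=cv2.INTER_CUBIC)[...,::-1].copy()
    a=np.radians(th); R=np.array([[np.cos(a),-np.sin(a)],[np.sin(a),np.cos(a)]])
    def P(x,y,z): 
        w=np.r_[R@np.array([x,y])/1000+[px,py],z/1000+.012]; u,v=proj(s,w); return int((u+.5)*k),int((v+.5)*k)
    def L(a,b,c): cv2.line(im,P(*a),P(*b),c,1,cv2.LINE_AA)
    for x in(55,-64):
        for y in(-28,28): L((x,y,0),(x,y,118),(0,255,0)); L((x,y,118),(x,y*35/28,134),(255,0,255)); L((x,y,118),(x+(7 if x>0 else -7),y,134),(255,255,0))
        L((x,-28,0),(x,28,0),(0,0,255)); L((x,-28,118),(x,28,118),(0,0,255))
    L((55,-28,0),(-64,-28,0),(0,0,255));L((55,28,0),(-64,28,0),(0,0,255))
    for x in(47,-56):
        for y in(-28,28): L((x,y,0),(x,y,118),(0,165,255))
    L((-64,-13,104),(-64,13,104),(255,0,0))
    q=[(75,65),(75,-65),(-225,-65),(-225,65)]
    for i in range(4): L((*q[i],0),(*q[(i+1)%4],0),(0,0,255))
    x0,y0,x1,y1=[int(b*k) for b in box]; cv2.imwrite('pics/'+out,im[y0:y1,x0:x1])
E
python3 - <<'E'
from ov import *
ov('w1','ov1.png',.4992,-.1388,91.7,(270,75,400,245),3.5)
ov('top0','ov2.png',.4992,-.1388,91.7,(395,220,555,305),4.9)
E
```

```text
(no output)
```

View pics/ov1.png

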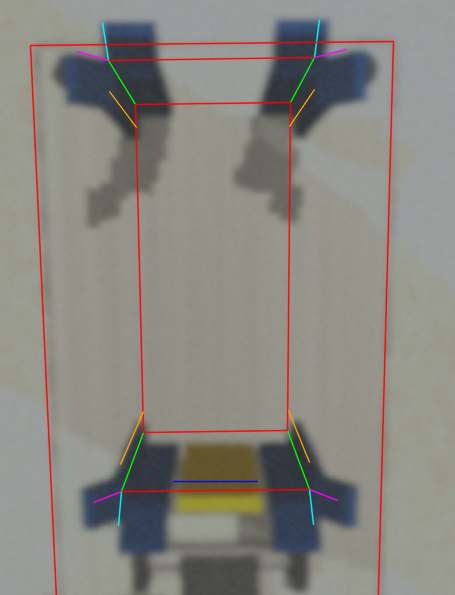

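View pics/ov2.png

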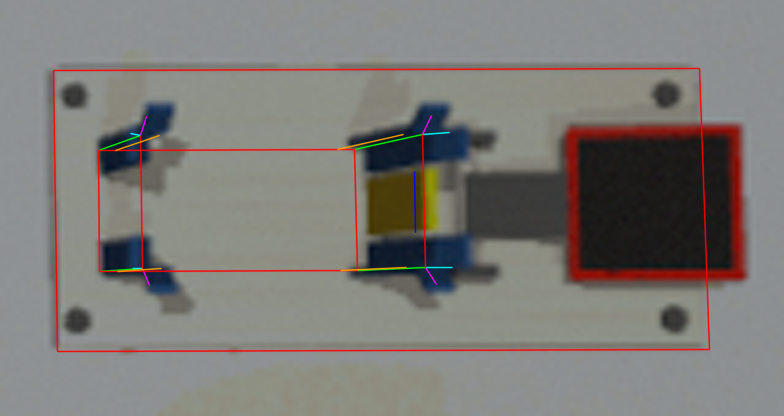

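```bash
python3 -m crank '[[[1,0.006,0,0,-8.55],[1,0.006,0,0,-8.55],[1,0.006,0,0,-8.55],[1,0.006,0,0,-8.55],[1,0.006,0,0,-8.55],[1,0.006,0,0,-8.55],[1,0.006,0,0,-8.55],[1,0.006,0,0,-8.55],[1,0.006,0,0,-8.55],[1,0.006,0,0,-8.55],[1,0,0,0,-8.55],[1,0,0,0,-8.55],[1,0,0,0,-8.55],[1,0,0,0,-8.55],[1,0,0,0,-8.55],[1,0,0,0,-8.55],[1,0,0,0,-8.55],[1,0,0,0,-8.55],[1,0,0,0,-8.55],[1,0,0,0,-8.55]]]' | tail -c 600
python3 - <<'E'
from h import *
go((.50,-.08,.38),271.7)
E
```

```text
time_s: 4.95
position: [0.4648, -0.1601, 0.3805]
tool_rot: [-0.0, -0.659, 0.752, -0.0]
wrist_force: [-0.1, 0.6, 0.4]
finger_gap: 1.001
t 4.95 pos [ 0.4648 -0.1601  0.3805] yaw -97.57 tilt 0.02 gap 1.001 F [-0.1  0.6  0.4]
TURN -9.27  then dx -0.0791 dy -0.0375 dz 0.0005  (dist 0.088) j6 now -1.94
```

```bash
python3 -m crank '[[[1,0,0,0,-5],[1,0,0,0,-4.3],[1,-0.02,-0.0095,0,0],[1,-0.02,-0.0095,0,0],[1,-0.02,-0.0095,0,0],[1,-0.02,-0.0095,0,0],[1,0,0,0,0],[1,0,0,0,0],[1,0,0,0,0]]]' | tail -c 600
python3 - <<'E'
from ov import *
go((.50,-.08,.38),271.7); snap('wrist','w2')
for p in ('w1',.4992,-.1425,91.7,(270,75,400,245)),: ov(p[0],'ov1b.png',*p[1:],3.5)
ov('w2','ov3.png',.4992,-.1425,91.7,(200,100,460,480),1.5)
E
```

```text
time_s: 5.85
position: [0.5009, -0.0792, 0.3805]
tool_rot: [0.0, 0.716, -0.698, 0.0]
wrist_force: [0.7, -0.6, -0.5]
finger_gap: 1.0
t 5.85 pos [ 0.5009 -0.0792  0.3805] yaw -88.53 tilt 0.01 gap 1.000 F [ 0.7 -0.6 -0.5]
TURN -0.23  then dx 0.0008 dy 0.0009 dz 0.0005  (dist 0.001) j6 now -1.92
```

View pics/w2.png

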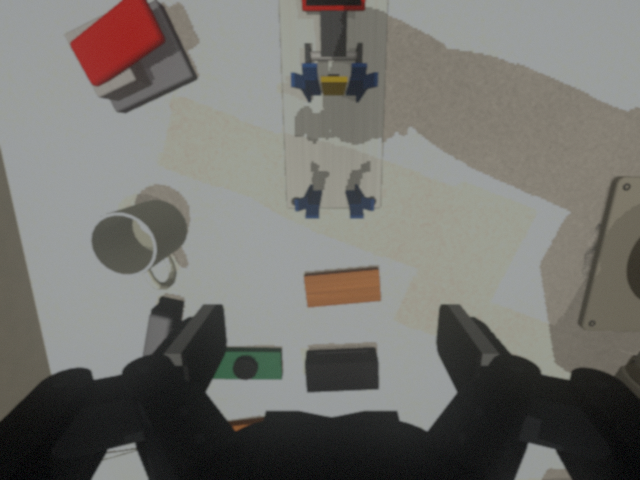

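View pics/ov1b.png

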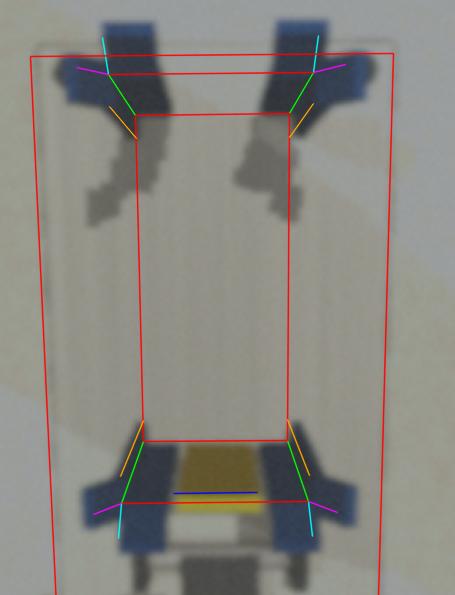

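Run:
```python
from ov import *
ov('w2','ov3.png',.4998,-.1425,91.7,(270,40,400,220),3.3)
```

```text
(no output)
```

View pics/ov3.png

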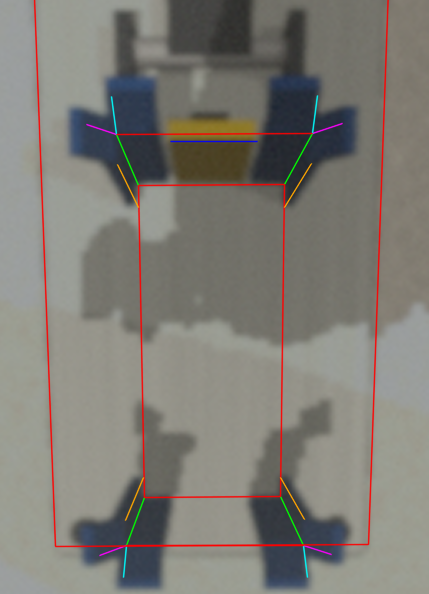

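Pocket found at about (0.500, −0.1425) with its x axis at 91.7°. The two opposite wrist views agree within about 1 mm. The foot, the black block at top-view pixel (295,267), measures 0.4786, 0.1857 at 4.5°. I'm going to it now.

```bash
python3 -m crank '[[[1,0,0,0.01,8.5],[1,0,0,0.01,8.5],[1,0,0,0.01,8.5],[1,0,0,0.01,8.5],[1,0,0,0.01,8.5],[1,0,0,0.01,8.5],[1,0,0,0.01,8.5],[1,0,0,0.01,8.5],[1,0,0,0.01,8.5],[1,0,0,0.01,8.5],[1,0,0,0,1.8],[1,0,0,0,0]]]' | tail -c 600
python3 - <<'E'
from h import *
go((.4786,.1857,.2),184.5)
E
```

```text
time_s: 7.1
position: [0.501, -0.079, 0.2803]
tool_rot: [-0.0, -0.041, 0.999, 0.0]
wrist_force: [0.1, 0.4, 0.6]
finger_gap: 1.002
t 7.1 pos [ 0.501  -0.079   0.2803] yaw -175.33 tilt 0.03 gap 1.002 F [0.1 0.4 0.6]
TURN 0.17  then dx 0.0015 dy 0.2656 dz 0.0803  (dist 0.277) j6 now -0.40
```

```bash
python3 -m crank '[[[1,0,0.03,0.005,0.2],[1,0,0.03,0.005,0],[1,0,0.03,0.01,0],[1,0,0.03,0.01,0],[1,0,0.03,0.01,0],[1,0,0.03,0.01,0],[1,0,0.03,0.01,0],[1,0,0.03,0.01,0],[1,0,0.0256,0.01,0],[1,0.0015,0,0,0],[1,0,0,0,0],[1,0,0,0,0]]]' | tail -c 600
python3 - <<'E'
from h import *
go((.4786,.1857,.04),184.5); snap('wrist','w3')
E
```

```text
time_s: 8.3
position: [0.4789, 0.1857, 0.201]
tool_rot: [0.0, -0.04, 0.999, -0.0]
wrist_force: [-0.6, 0.1, -0.4]
finger_gap: 0.996
t 8.3 pos [0.4789 0.1857 0.201 ] yaw -175.44 tilt 0.04 gap 0.996 F [-0.6  0.1 -0.4]
TURN 0.06  then dx 0.0003 dy 0.0001 dz 0.1610  (dist 0.161) j6 now 0.13
```

View pics/w3.png

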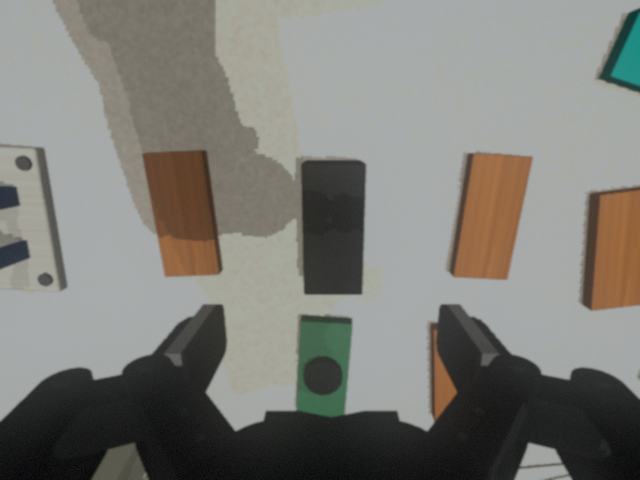

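The foot is centred under the gripper with its top face at about (303–365, 161–293), and neighbouring parts leave finger room. I'll measure it from this view.

Run:
```python
from seg import *
s=load('w3'); im=s['im']; m=np.zeros(im.shape[:2],bool); m[150:305,285:385]=(im.max(2)<75)[150:305,285:385]
print(rects(s,m,.04)); P=[atz(s,*p,.04)[:2] for p in((303,160),(366,160),(363,294),(303,294))]; print(np.round(P,4),np.mean(P,0))
for r in rects(s,brown(im),.014): print('br',r)
for r in rects(s,green(im),.014): print('gr',r)
```

```text
[(332, 225, array([0.4772, 0.1864]), array([0.0481, 0.1086]), 4.5)]
[[0.4241 0.1596]
 [0.4204 0.2073]
 [0.5303 0.2165]
 [0.5343 0.1659]] [0.4772628  0.18729834]
br (184, 240, array([0.4811, 0.0566]), array([0.048 , 0.1065]), 7.2)
br (491, 214, array([0.4624, 0.3227]), array([0.0475, 0.1066]), 1.4)
br (617, 250, array([0.4826, 0.4436]), array([0.0433, 0.1081]), 13.2)
br (441, 387, array([0.6327, 0.312 ]), array([0.0221, 0.0803]), 9.1)
gr (322, 402, array([0.659 , 0.1891]), array([0.0428, 0.046 ]), 92.3)
```

```bash
python3 -m crank '[[[1,0,0,0.03,0],[1,0,0,0.03,0],[1,0,0,0.03,0],[1,0,0,0.03,0],[1,0,0,0.02,0],[1,0,0,0.015,0],[1,0,0,0.006,0],[1,0,0,0,0],[0,0,0,0,0],[0,0,0,0,0],[0,0,0,0,0],[0,0,0,0,0],[0,0,0,0,0],[0,0,0,0,0],[0,0,0,0,0],[0,0,0,0,0]]]' | tail -c 600
python3 - <<'E'
from h import *
go((.478,.186,.24),184.5)
E
```

```text
time_s: 9.95
position: [0.4792, 0.1865, 0.0407]
tool_rot: [0.001, -0.04, 0.999, 0.0]
wrist_force: [-1.0, -0.7, 6.0]
finger_gap: 0.576
t 9.95 pos [0.4792 0.1865 0.0407] yaw -175.43 tilt 0.12 gap 0.576 F [-1.  -0.7  6. ]
TURN 0.07  then dx 0.0012 dy -0.0004 dz -0.1993  (dist 0.199) j6 now 0.13
```

```bash
python3 -m crank '[[[0,0,0,-0.01,0],[0,0,0,-0.03,0],[0,0,0,-0.03,0],[0,0,0,-0.03,0],[0,0,0,-0.03,0],[0,0,0,-0.03,0],[0,0,0,-0.03,0],[0,0,0,-0.02,0],[0,0,0,0,0]]]' | tail -c 200; python3 -m crank '[[[0,0,-0.03,0,0],[0,0,-0.03,0,0],[0,0,-0.03,0,0],[0,0,-0.03,0,0],[0,0,0,0,8.4],[0,0,0,0,8.4],[0,0,0,0,8.4],[0,0,0,0,8.4],[0,0,0,0,8.4],[0,0,0,0,8.4],[0,0,0,0,8.4],[0,0,0,0,8.4],[0,0,0,0,8.4],[0,0,0,0,8.4],[0,0,0,0,8.4],[0,0,0,0,0]]]' | tail -c 200
python3 - <<'E'
from h import *
go((.5001,-.147,.24),91.7)
E
```

```text
time_s: 10.85
position: [0.4793, 0.1866, 0.2527]
tool_rot: [0.003, -0.04, 0.999, 0.0]
wrist_force: [0.6, -0.5, -2.7]
finger_gap: 0.575
time_s: 12.45
position: [0.4875, 0.0668, 0.2484]
tool_rot: [-0.001, 0.694, 0.72, -0.001]
wrist_force: [0.3, -0.4, -2.9]
finger_gap: 0.574
t 12.45 pos [0.4875 0.0668 0.2484] yaw 92.05 tilt 0.10 gap 0.574 F [ 0.3 -0.4 -2.9]
TURN 0.35  then dx -0.2141 dy 0.0062 dz 0.0084  (dist 0.214) j6 now 1.50
```

```bash
python3 -m crank '[[[0,-0.027,0.001,0,0.3],[0,-0.027,0.001,0,0],[0,-0.027,0.001,0,0],[0,-0.027,0.001,0,0],[0,-0.027,0.001,0,0],[0,-0.027,0.001,0,0],[0,-0.026,0,0,0],[0,-0.026,0,0,0],[0,0,0,0.01,0],[0,0,0,0,0],[0,0,0,0,0]]]' | tail -c 200
python3 - <<'E'
from ov import *
go((.5001,-.147,.19),91.7); snap('wrist','w4'); snap('side','s4')
ov('w4','ov4.png',.5,-.1425,91.7,(150,100,510,480),1.5)
E
```

```text
time_s: 13.55
position: [0.5008, -0.1462, 0.2389]
tool_rot: [-0.001, 0.695, 0.719, -0.0]
wrist_force: [0.8, -0.0, -3.1]
finger_gap: 0.574
t 13.55 pos [ 0.5008 -0.1462  0.2389] yaw 92.00 tilt 0.09 gap 0.574 F [ 0.8 -0.  -3.1]
TURN 0.30  then dx -0.0008 dy -0.0008 dz 0.0489  (dist 0.049) j6 now 1.09
```

View pics/ov4.png

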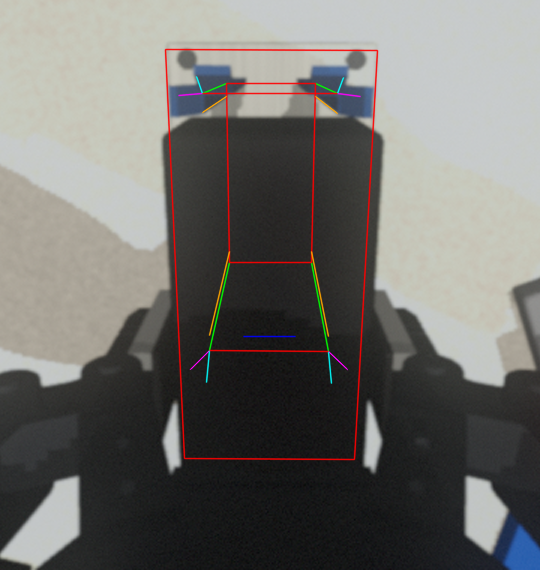

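View pics/s4.png

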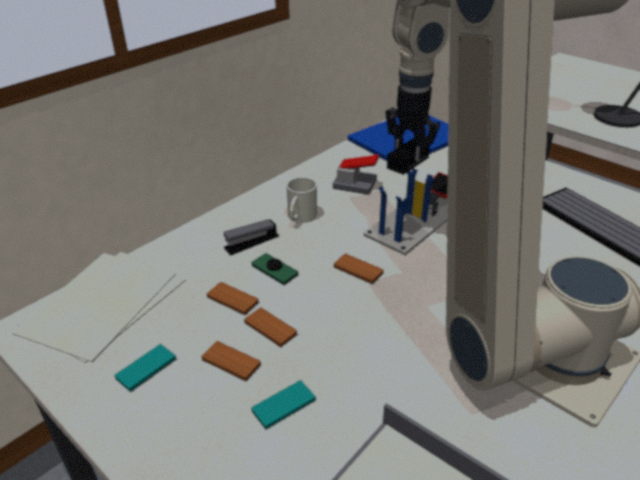

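The foot is centred between the end-post arms: post gap centre at about 271 px against foot centre at about 273 px in the overlay. I'll lower it in steps and watch the force.

```bash
python3 -m crank '[[[0,-0.0008,-0.0005,0.01,0.3],[0,0,0,0.02,0],[0,0,0,0.02,0],[0,0,0,0.02,0],[0,0,0,0.015,0],[0,0,0,0.015,0],[0,0,0,0,0],[0,0,0,0,0]]]' | tail -c 200
python3 - <<'E'
from h import *
go((.5003,-.147,.053),91.7)
E
```

```text
time_s: 14.45
position: [0.5007, -0.1474, 0.1395]
tool_rot: [-0.0, 0.697, 0.717, -0.0]
wrist_force: [-0.3, -1.0, -2.6]
finger_gap: 0.573
t 14.45 pos [ 0.5007 -0.1474  0.1395] yaw 91.60 tilt 0.02 gap 0.573 F [-0.3 -1.  -2.6]
TURN -0.10  then dx 0.0004 dy -0.0004 dz 0.0865  (dist 0.086) j6 now 1.10
```

```bash
python3 -m crank '[[[0,0,-0.0004,0.01,0],[0,0,0,0.01,0],[0,0,0,0.01,0],[0,0,0,0.01,0],[0,0,0,0.01,0],[0,0,0,0.01,0],[0,0,0,0,0],[0,0,0,0,0]]]' | tail -c 200
python3 - <<'E'
from h import *
go((.5003,-.147,.053),91.7); snap('side','s5')
im=load('s5')['im'][120:280,330:530]; cv2.imwrite('pics/s5c.png',cv2.resize(im,None,fx=3.5,fy=3.5)[...,::-1])
E
```

```text
time_s: 15.25
position: [0.5003, -0.1477, 0.0793]
tool_rot: [-0.0, 0.697, 0.717, -0.0]
wrist_force: [-0.6, 0.2, -2.2]
finger_gap: 0.576
t 15.25 pos [ 0.5003 -0.1477  0.0793] yaw 91.57 tilt 0.03 gap 0.576 F [-0.6  0.2 -2.2]
TURN -0.13  then dx 0.0007 dy -0.0000 dz 0.0263  (dist 0.026) j6 now 1.10
```

View pics/s5c.png

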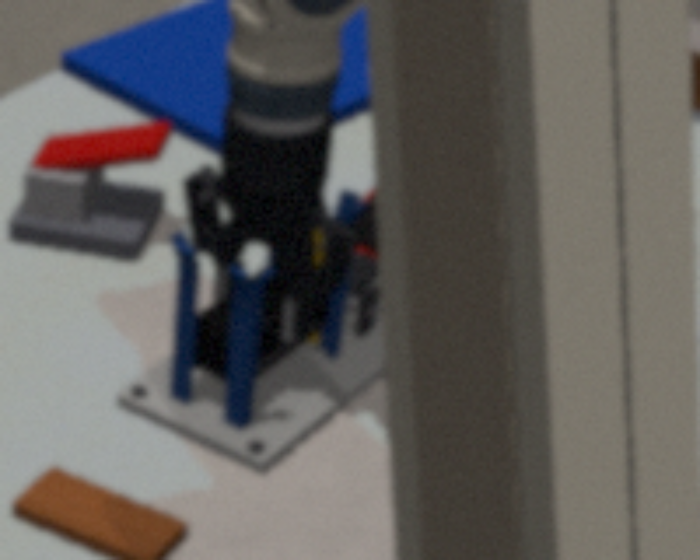

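The foot is between the posts with no contact force. I'll carry on down.

```bash
python3 -m crank '[[[0,0,0,0.008,0],[0,0,0,0.008,0],[0,0,0,0.006,0],[0,0,0,0.003,0],[0,0,0,0.001,0],[0,0,0,0,0],[0,0,0,0,0]]]' | tail -c 200
```

```text
time_s: 16.0
position: [0.5005, -0.1478, 0.0537]
tool_rot: [0.0, 0.697, 0.717, 0.0]
wrist_force: [-0.9, -0.3, -1.8]
finger_gap: 0.57
```

```bash
python3 -m crank '[[[0,0,0,0.001,0],[0,0,0,0,0],[0,0,0,0,0]]]' | tail -c 200;  python3 -m crank '[[[0,0,0,0.001,0],[0,0,0,0,0],[0,0,0,0,0]]]' | tail -c 200
```

```text
time_s: 16.3
position: [0.5006, -0.1478, 0.0527]
tool_rot: [0.0, 0.697, 0.717, 0.0]
wrist_force: [0.1, 0.0, -1.6]
finger_gap: 0.579
time_s: 16.6
position: [0.5006, -0.1478, 0.0526]
tool_rot: [0.001, 0.697, 0.717, 0.0]
wrist_force: [-2.9, 1.3, 11.1]
finger_gap: 0.572
```

Touchdown. Release and rise.

```bash
python3 -m crank '[[[0.85,0,0,0,0],[0.85,0,0,0,0],[0.85,0,0,0,0],[0.85,0,0,-0.01,0],[0.85,0,0,-0.02,0],[0.85,0,0,-0.03,0],[0.85,0,0,-0.03,0],[0.85,0,0,-0.03,0],[0.85,0,0,-0.04,0],[1,0,0,-0.04,0],[1,0,0,0,0],[1,0,0,0,0]]]' | tail -c 200
python3 - <<'E'
from ov import *
from seg import *
go((.4815,.056,.25),187.1); snap('wrist','w5'); snap('top','top5')
ov('w5','ov5.png',.5003,-.1425,91.7,(200,100,460,480),1.5)
s=load('top5')
for r in rects(s,brown(s['im']),.014): print('br',r)
for r in rects(s,green(s['im']),.014): print('gr',r)
E
```

```text
time_s: 17.8
position: [0.5006, -0.1478, 0.2526]
tool_rot: [0.001, 0.697, 0.717, 0.0]
wrist_force: [-0.8, -0.1, -0.6]
finger_gap: 0.995
t 17.8 pos [ 0.5006 -0.1478  0.2526] yaw 91.57 tilt 0.13 gap 0.995 F [-0.8 -0.1 -0.6]
TURN -95.53  then dx -0.0063 dy 0.2046 dz 0.0026  (dist 0.205) j6 now 1.10
br (237, 203, array([0.6223, 0.3233]), array([0.0486, 0.1073]), 9.8)
br (232, 259, array([0.4935, 0.3291]), array([0.0477, 0.107 ]), 2.2)
br (180, 262, array([0.4827, 0.4463]), array([0.0484, 0.1082]), 12.0)
br (353, 267, array([0.4815, 0.0552]), array([0.0481, 0.1079]), 7.1)
gr (296, 202, array([0.6276, 0.1888]), array([0.0477, 0.1077]), 0.2)
```

View pics/ov5.png

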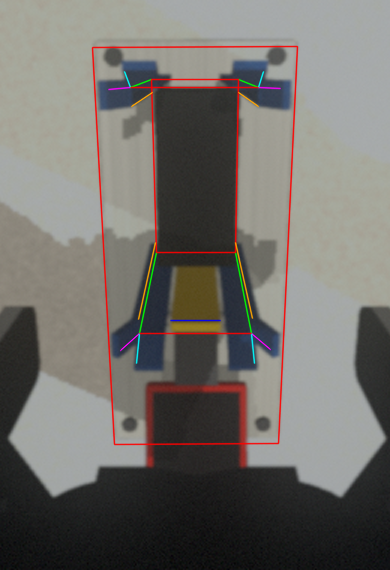

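The foot sits in the pocket. One spacer has been knocked to (0.4935, 0.329), which was the announced disturbance. Now the nearest spacer, top-view (353,267).

```bash
python3 -m crank '[[[1,0,0,0,-8.55],[1,0,0,0,-8.55],[1,0,0,0,-8.55],[1,0,0,0,-8.55],[1,0,0,0,-8.55],[1,0,0,0,-8.55],[1,0,0,0,-8.55],[1,0,0,0,-8.55],[1,0,0,0,-8.55],[1,0,0,0,-8.55],[1,0,0,0,-8.55],[1,0,0,0,-1.5],[1,-0.002,0.041,0.01,0],[1,-0.002,0.041,0.02,0],[1,-0.002,0.041,0.03,0],[1,0,0.041,0.03,0],[1,0,0.041,0.03,0],[1,0,0,0.01,0],[1,0,0,0,0],[1,0,0,0,0]]]' | tail -c 200
python3 - <<'E'
from seg import *
go((.4815,.056,.024),187.1); snap('wrist','w6'); s=load('w6')
for r in rects(s,brown(s['im']),.014): print('br',r)
E
```

```text
time_s: 19.9
position: [0.4815, 0.0539, 0.1231]
tool_rot: [-0.0, -0.061, 0.998, -0.0]
wrist_force: [0.4, 0.5, 1.1]
finger_gap: 1.0
t 19.9 pos [0.4815 0.0539 0.1231] yaw -172.98 tilt 0.01 gap 1.000 F [0.4 0.5 1.1]
TURN -0.08  then dx -0.0003 dy 0.0020 dz 0.0991  (dist 0.099) j6 now -0.18
br (337, 187, array([0.442, 0.05 ]), array([0.0294, 0.0482]), 95.7)
br (334, 289, array([0.5079, 0.0584]), array([0.0479, 0.0532]), 7.0)
```

View pics/w6.png

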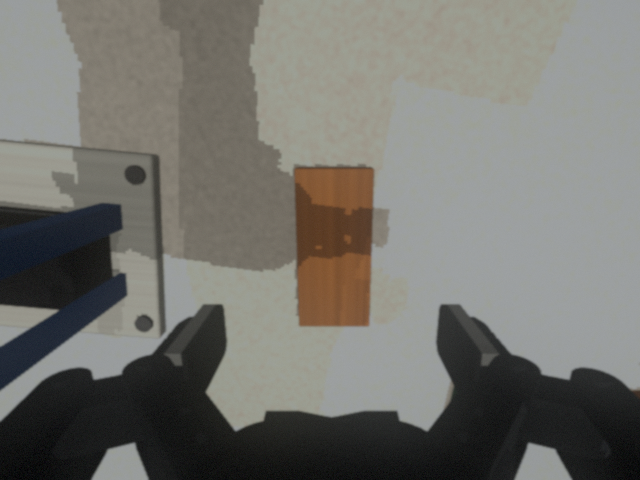

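```bash
python3 -m crank '[[[1,0.0005,0.0018,0.02,0],[1,0,0,0.03,0],[1,0,0,0.02,0],[1,0,0,0.02,0],[1,0,0,0.009,0],[1,0,0,0,0],[1,0,0,0,0],[0,0,0,0,0],[0,0,0,0,0],[0,0,0,0,0],[0,0,0,0,0],[0,0,0,0,0],[0,0,0,0,0],[0,0,0,0,0],[0,0,0,0,0]]]' | tail -c 200
python3 - <<'E'
from seg import *
go((.4815,.056,.25),187.1)
E
```

```text
time_s: 21.45
position: [0.4808, 0.0562, 0.025]
tool_rot: [0.001, -0.062, 0.998, -0.0]
wrist_force: [-1.8, -0.3, 9.6]
finger_gap: 0.568
t 21.45 pos [0.4808 0.0562 0.025 ] yaw -172.87 tilt 0.09 gap 0.568 F [-1.8 -0.3  9.6]
TURN 0.03  then dx -0.0006 dy -0.0003 dz -0.2250  (dist 0.225) j6 now -0.18
```

```bash
python3 -m crank '[[[0,0,0,-0.01,0],[0,0,0,-0.03,0],[0,0,0,-0.03,0],[0,0,0,-0.03,0],[0,0,0,-0.03,0],[0,0,0,-0.03,0],[0,0,0,-0.03,0],[0,0,0,-0.03,0],[0,0,0,0,0]]]' | tail -c 200; python3 -m crank '[[[0,0,0,0,8.55],[0,0,0,0,8.55],[0,0,0,0,8.55],[0,0,0,0,8.55],[0,0,0,0,8.55],[0,0,0,0,8.55],[0,0,0,0,8.55],[0,0,0,0,8.55],[0,0,0,0,8.55],[0,0,0,0,8.55],[0,0,0,0,8.55],[0,0,0,0,1.4],[0,-0.03,0,0,0],[0,-0.03,0,0,0],[0,-0.03,0,0,0],[0,-0.03,0,0,0],[0,-0.03,0,0,0],[0,-0.03,0,0,0],[0,-0.02,0.01,0,0],[0,0,0,0,0]]]' | tail -c 200
python3 - <<'E'
from h import *
go((.5003,-.147,.18),91.7)
E
```

```text
time_s: 22.35
position: [0.4816, 0.0562, 0.2484]
tool_rot: [0.003, -0.062, 0.998, -0.0]
wrist_force: [0.4, -0.8, -0.1]
finger_gap: 0.565
time_s: 24.35
position: [0.4968, -0.1457, 0.2434]
tool_rot: [0.0, 0.696, 0.718, -0.0]
wrist_force: [-0.9, 0.1, -0.9]
finger_gap: 0.567
t 24.35 pos [ 0.4968 -0.1457  0.2434] yaw 91.72 tilt 0.02 gap 0.567 F [-0.9  0.1 -0.9]
TURN 0.02  then dx -0.0014 dy 0.0034 dz 0.0634  (dist 0.064) j6 now 1.09
```

```bash
python3 -m crank '[[[0,-0.001,0.0035,0.01,0],[0,0,0,0.02,0],[0,0,0,0.015,0],[0,0,0,0,0],[0,0,0,0,0],[0,0,0,0,0]]]' | tail -c 200
python3 - <<'E'
from ov import *
go((.5003,-.147,.08),91.7); snap('wrist','w7')
ov('w7','ov7.png',.5003,-.1425,91.7,(150,60,510,480),1.4)
E
```

```text
time_s: 24.95
position: [0.5001, -0.144, 0.1997]
tool_rot: [0.0, 0.696, 0.718, 0.0]
wrist_force: [0.1, 0.1, 0.1]
finger_gap: 0.566
t 24.95 pos [ 0.5001 -0.144   0.1997] yaw 91.74 tilt 0.06 gap 0.566 F [0.1 0.1 0.1]
TURN 0.04  then dx -0.0030 dy 0.0002 dz 0.1197  (dist 0.120) j6 now 1.10
```

View pics/ov7.png

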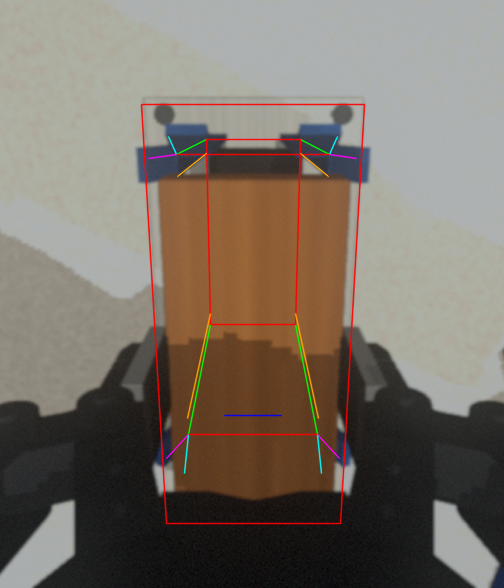

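Spacer centred on the posts (both about 253 px). Lowering it.

```bash
python3 -m crank '[[[0,-0.003,0,0.015,0],[0,0,0,0.02,0],[0,0,0,0.02,0],[0,0,0,0.02,0],[0,0,0,0.02,0],[0,0,0,0.015,0],[0,0,0,0.007,0],[0,0,0,0,0],[0,0,0,0,0]]]' | tail -c 200;python3 -m crank '[[[0,0,0,0.002,0],[0,0,0,0.001,0],[0,0,0,0,0],[0,0,0,0,0]]]' | tail -c 200
```

```text
time_s: 25.9
position: [0.5003, -0.1475, 0.0827]
tool_rot: [0.001, 0.697, 0.717, 0.0]
wrist_force: [-0.3, 0.3, -0.6]
finger_gap: 0.566
time_s: 26.3
position: [0.4999, -0.1474, 0.0791]
tool_rot: [0.0, 0.697, 0.717, 0.0]
wrist_force: [0.2, -0.3, -0.0]
finger_gap: 0.569
```

```bash
python3 -m crank '[[[0,0,0,0.001,0],[0,0,0,0.001,0],[0,0,0,0,0],[0,0,0,0,0]]]' | tail -c 200;python3 -m crank '[[[0,0,0,0.001,0],[0,0,0,0,0],[0,0,0,0,0]]]' | tail -c 200
```

```text
time_s: 26.7
position: [0.4999, -0.1473, 0.077]
tool_rot: [0.0, 0.697, 0.717, 0.0]
wrist_force: [-0.6, 0.6, 1.7]
finger_gap: 0.565
time_s: 27.0
position: [0.4999, -0.1474, 0.077]
tool_rot: [0.001, 0.697, 0.717, 0.0]
wrist_force: [-3.6, 2.3, 13.8]
finger_gap: 0.567
```

```bash
python3 -m crank '[[[0.85,0,0,0,0],[0.85,0,0,0,0],[0.85,0,0,0,0],[0.85,0,0,-0.01,0],[0.85,0,0,-0.03,0],[0.85,0,0,-0.03,0],[0.85,0,0,-0.03,0],[0.85,0,0,-0.04,0],[1,0,0,-0.03,0],[1,0.03,0,0,0],[1,0.03,0,0,0],[1,0.03,0,0,0],[1,0.03,0,0,0],[1,0.03,0,0,0],[1,0.03,0,0,0],[1,0.03,0,0,0],[1,0.03,0,0,0],[1,0,0,0,0]]]' | tail -c 200
python3 - <<'E'
from seg import *
go((.4935,.3285,.13),182.2); snap('top','top8'); s=load('top8')
for r in rects(s,brown(s['im']),.014): print('br',r)
for r in rects(s,green(s['im']),.014): print('gr',r)
E
```

```text
time_s: 28.8
position: [0.4924, 0.0952, 0.2466]
tool_rot: [-0.0, 0.696, 0.718, 0.0]
wrist_force: [0.8, -0.2, 0.2]
finger_gap: 1.0
t 28.8 pos [0.4924 0.0952 0.2466] yaw 91.85 tilt 0.05 gap 1.000 F [ 0.8 -0.2  0.2]
TURN -90.35  then dx -0.0100 dy 0.2331 dz 0.1166  (dist 0.261) j6 now 1.56
br (237, 203, array([0.6223, 0.3233]), array([0.0486, 0.1073]), 9.8)
br (232, 259, array([0.4935, 0.3291]), array([0.0477, 0.107 ]), 2.2)
br (180, 262, array([0.4827, 0.4463]), array([0.0484, 0.1082]), 12.0)
br (448, 261, array([ 0.5029, -0.1589]), array([0.0498, 0.1132]), 91.5)
gr (295, 202, array([0.6276, 0.1891]), array([0.0477, 0.1075]), 179.6)
```

View pics/top8.png

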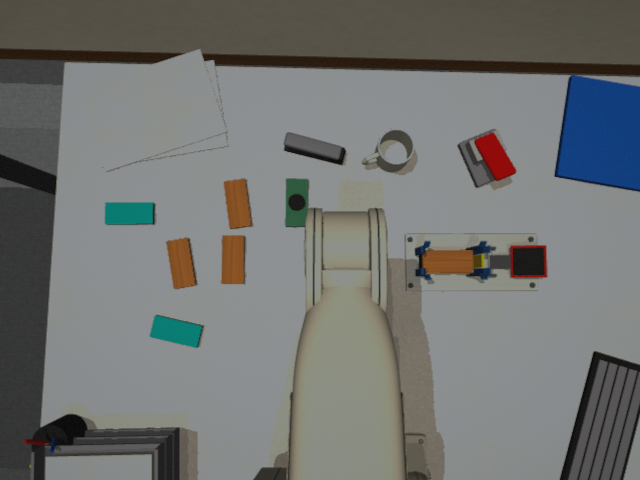

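The first spacer lies in the pocket at (448,261). Next is the knocked one at (232,259).

```bash
python3 -m crank '[[[1,0,0,0,-8.5],[1,0,0,0,-8.5],[1,0,0,0,-8.5],[1,0,0,0,-8.5],[1,0,0,0,-8.5],[1,0,0,0,-8.5],[1,0,0,0,-8.5],[1,0,0,0,-8.5],[1,0,0,0,-8.5],[1,0,0,0,-8.5],[1,0,0,0,-5.4],[1,-0.005,0.04,0.02,0],[1,-0.005,0.04,0.02,0],[1,0,0.04,0.02,0],[1,0,0.04,0.02,0],[1,0,0.04,0.02,0],[1,0,0.033,0.016,0],[1,0,0,0,0],[1,0,0,0,0]]]' | tail -c 200
python3 - <<'E'
from seg import *
go((.4935,.3285,.026),182.2); snap('wrist','w9'); s=load('w9')
for r in rects(s,brown(s['im']),.014): print('br',r)
E
```

```text
time_s: 30.75
position: [0.4945, 0.3255, 0.1296]
tool_rot: [-0.0, -0.018, 1.0, -0.0]
wrist_force: [0.2, -0.1, 0.3]
finger_gap: 1.005
t 30.75 pos [0.4945 0.3255 0.1296] yaw -177.89 tilt 0.07 gap 1.005 F [ 0.2 -0.1  0.3]
TURN -0.09  then dx 0.0009 dy 0.0031 dz 0.1036  (dist 0.104) j6 now 0.40
br (511, 231, array([0.4822, 0.4466]), array([0.0485, 0.1081]), 12.0)
br (337, 241, array([0.4932, 0.3295]), array([0.0477, 0.108 ]), 1.4)
br (320, 378, array([0.6003, 0.3209]), array([0.0475, 0.0655]), 9.8)
```

View pics/w9.png

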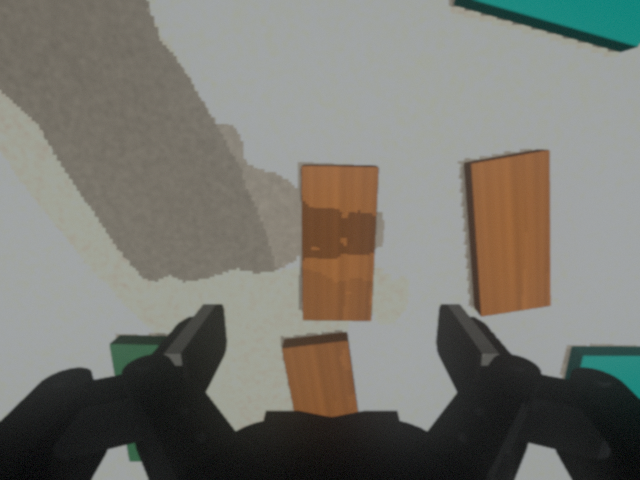

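Centre (0.4933, 0.3293) agrees in both cameras, and the brown spacer at (338,242) is clear of the finger paths. Descend and grip.

```bash
python3 -m crank '[[[1,0.001,0.0037,0.02,0],[1,0,0,0.03,0],[1,0,0,0.02,0],[1,0,0,0.02,0],[1,0,0,0.0135,0],[1,0,0,0,0],[1,0,0,0,0],[0,0,0,0,0],[0,0,0,0,0],[0,0,0,0,0],[0,0,0,0,0],[0,0,0,0,0],[0,0,0,0,0],[0,0,0,0,0],[0,0,0,0,0]]]' | tail -c 200; python3 -m crank '[[[0,0,0,-0.01,0],[0,0,0,-0.03,0],[0,0,0,-0.03,0],[0,0,0,-0.03,0],[0,0,0,-0.03,0],[0,0,0,-0.03,0],[0,0,0,-0.03,0],[0,0,0,-0.03,0],[0,0,-0.03,0,0],[0,0,-0.04,0,0],[0,0,-0.04,0,0],[0,0,-0.04,0,0],[0,0,-0.04,0,0],[0,0,-0.04,0,0],[0,0,-0.04,0,0],[0,0,0,0,0]]]' | tail -c 200
python3 - <<'E'
from h import *
go((.5003,-.147,.2),91.7)
E
```

```text
time_s: 32.3
position: [0.4938, 0.3295, 0.0277]
tool_rot: [0.001, -0.018, 1.0, 0.0]
wrist_force: [-1.6, -2.4, 7.5]
finger_gap: 0.567
time_s: 33.9
position: [0.5031, 0.0559, 0.2472]
tool_rot: [0.0, -0.016, 1.0, -0.001]
wrist_force: [-0.4, 0.6, -0.3]
finger_gap: 0.565
t 33.9 pos [0.5031 0.0559 0.2472] yaw -178.17 tilt 0.07 gap 0.565 F [-0.4  0.6 -0.3]
TURN 90.13  then dx -0.2028 dy -0.0088 dz 0.0472  (dist 0.208) j6 now -0.09
```

```bash
python3 -m crank '[[[0,0,0,0,8.5],[0,0,0,0,8.5],[0,0,0,0,8.5],[0,0,0,0,8.5],[0,0,0,0,8.5],[0,0,0,0,8.5],[0,0,0,0,8.5],[0,0,0,0,8.5],[0,0,0,0,8.5],[0,0,0,0,8.5],[0,0,0,0,5.1],[0,-0.034,-0.001,0,0],[0,-0.034,-0.001,0,0],[0,-0.034,-0.001,0,0],[0,-0.034,-0.001,0,0],[0,-0.034,-0.002,0,0],[0,-0.033,-0.002,0,0],[0,0,0,0,0],[0,0,0,0,0]]]' | tail -c 200
python3 - <<'E'
from h import *
go((.5003,-.147,.2),91.7)
E
```

```text
time_s: 35.8
position: [0.5019, -0.1436, 0.2467]
tool_rot: [-0.0, 0.695, 0.719, 0.0]
wrist_force: [-0.0, 0.0, -0.6]
finger_gap: 0.56
t 35.8 pos [ 0.5019 -0.1436  0.2467] yaw 91.90 tilt 0.02 gap 0.560 F [-0.   0.  -0.6]
TURN 0.20  then dx -0.0034 dy -0.0017 dz 0.0467  (dist 0.047) j6 now 1.10
```

```bash
python3 -m crank '[[[0,-0.0034,-0.0017,0.015,0.2],[0,0,0,0.015,0],[0,0,0,0.015,0],[0,0,0,0,0],[0,0,0,0,0],[0,0,0,0,0]]]' | tail -c 200
python3 - <<'E'
from ov import *
go((.5003,-.147,.098),91.7); snap('wrist','w10')
cv2.imwrite('pics/w10c.png',cv2.resize(load('w10')['im'][60:480,150:510],None,fx=1.4,fy=1.4)[...,::-1])
E
```

```text
time_s: 36.4
position: [0.5009, -0.1465, 0.2025]
tool_rot: [0.001, 0.696, 0.718, 0.0]
wrist_force: [-0.2, -0.2, 0.1]
finger_gap: 0.565
t 36.4 pos [ 0.5009 -0.1465  0.2025] yaw 91.82 tilt 0.08 gap 0.565 F [-0.2 -0.2  0.1]
TURN 0.12  then dx -0.0005 dy -0.0006 dz 0.1045  (dist 0.104) j6 now 1.09
```

View pics/w10c.png

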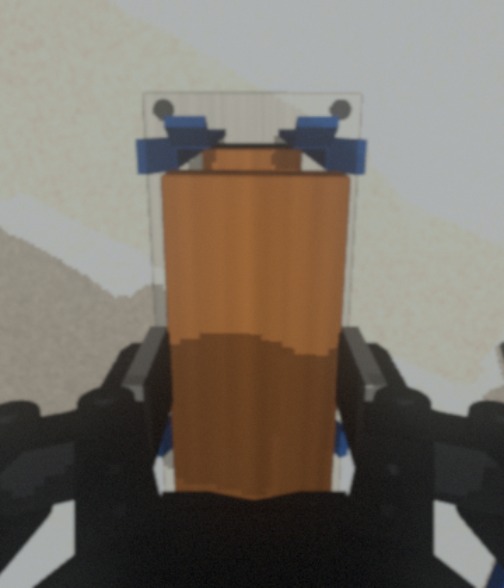

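The far end of the held spacer is about 1 mm right of the post centre (256 vs 252 px). I'll trim that, then lower.

```bash
python3 -m crank '[[[0,-0.0005,-0.0012,0.015,-0.6],[0,0,0,0.02,0],[0,0,0,0.02,0],[0,0,0,0.02,0],[0,0,0,0.015,0],[0,0,0,0.01,0],[0,0,0,0.003,0],[0,0,0,0,0],[0,0,0,0,0]]]' | tail -c 200;python3 -m crank '[[[0,0,0,0.002,0],[0,0,0,0.001,0],[0,0,0,0,0],[0,0,0,0,0]]]' | tail -c 200
```

```text
time_s: 37.35
position: [0.4997, -0.1477, 0.0992]
tool_rot: [0.001, 0.692, 0.722, 0.0]
wrist_force: [0.5, -0.4, -0.6]
finger_gap: 0.567
time_s: 37.75
position: [0.4993, -0.1476, 0.0955]
tool_rot: [0.0, 0.692, 0.722, 0.0]
wrist_force: [-1.0, -1.5, -0.1]
finger_gap: 0.563
```

```bash
python3 -m crank '[[[0,0,0.0006,0.001,0],[0,0,0,0.001,0],[0,0,0,0,0],[0,0,0,0,0]]]' | tail -c 200;python3 -m crank '[[[0,0,0,0.001,0],[0,0,0,0,0],[0,0,0,0,0]]]' | tail -c 200
```

```text
time_s: 38.15
position: [0.5, -0.1476, 0.0937]
tool_rot: [0.0, 0.692, 0.722, 0.0]
wrist_force: [0.0, 0.4, 4.7]
finger_gap: 0.568
time_s: 38.45
position: [0.5, -0.1475, 0.0937]
tool_rot: [0.001, 0.692, 0.722, 0.0]
wrist_force: [-4.4, 2.6, 16.8]
finger_gap: 0.565
```

Contact at the expected height. Release, and go towards the spacer at (180,262).

```bash
python3 -m crank '[[[0.85,0,0,0,0],[0.85,0,0,0,0],[0.85,0,0,0,0],[0.85,0,0,-0.01,0],[0.85,0,0,-0.03,0],[0.85,0,0,-0.03,0],[0.85,0,0,-0.03,0],[0.85,0,0,-0.03,0],[1,0,0,-0.025,0],[1,0.04,0,0,0],[1,0.04,0,0,0],[1,0.04,0,0,0],[1,0.04,0,0,0],[1,0.04,0,0,0],[1,0.04,0,0,0],[1,0.04,0,0,0],[1,0.04,0,0,0],[1,0.04,0,0,0],[1,0,0,0,0]]]' | tail -c 200
python3 - <<'E'
from seg import *
go((.4827,.4463,.13),192); snap('top','top11'); s=load('top11')
for r in rects(s,brown(s['im']),.014): print('br',r)
for r in rects(s,green(s['im']),.014): print('gr',r)
im=s['im'][215:310,390:560]; cv2.imwrite('pics/j11.png',cv2.resize(im,None,fx=4.7,fy=4.7)[...,::-1])
E
```

```text
time_s: 40.35
position: [0.4843, 0.216, 0.2478]
tool_rot: [-0.0, 0.691, 0.723, 0.0]
wrist_force: [-0.7, -1.3, -0.6]
finger_gap: 1.0
t 40.35 pos [0.4843 0.216  0.2478] yaw 92.62 tilt 0.06 gap 1.000 F [-0.7 -1.3 -0.6]
TURN -99.38  then dx -0.0463 dy 0.2257 dz 0.1178  (dist 0.259) j6 now 1.79
br (236, 197, array([0.6341, 0.3254]), array([0.0485, 0.0839]), 9.7)
br (180, 262, array([0.4827, 0.4463]), array([0.0484, 0.1082]), 12.0)
br (449, 260, array([ 0.5029, -0.1603]), array([0.0498, 0.1157]), 91.5)
gr (296, 202, array([0.6273, 0.1888]), array([0.0477, 0.1083]), 0.2)
```

View pics/j11.png

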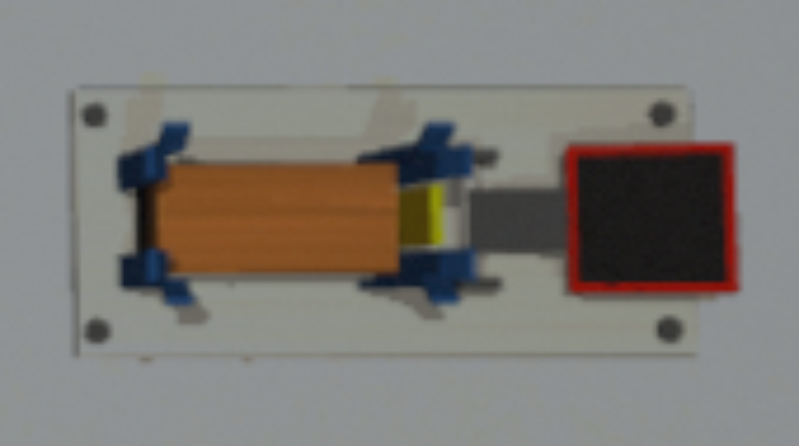

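Two spacers are stacked squarely in the pocket. On to the third, after a turn of −99.4°.

```bash
python3 -m crank '[[[1,0,0,0,-8.5],[1,0,0,0,-8.5],[1,0,0,0,-8.5],[1,0,0,0,-8.5],[1,0,0,0,-8.5],[1,0,0,0,-8.5],[1,0,0,0,-8.5],[1,0,0,0,-8.5],[1,0,0,0,-8.5],[1,0,0,0,-8.5],[1,0,0,0,-8.5],[1,-0.008,0.038,0.018,-5.9],[1,-0.008,0.038,0.02,0],[1,-0.008,0.038,0.02,0],[1,-0.008,0.038,0.02,0],[1,-0.008,0.038,0.02,0],[1,-0.006,0.036,0.02,0],[1,0,0,0,0],[1,0,0,0,0]]]' | tail -c 200
python3 - <<'E'
from seg import *
go((.4825,.4463,.026),192); snap('wrist','w12'); s=load('w12')
for r in rects(s,brown(s['im']),.014): print('br',r)
E
```

```text
time_s: 42.3
position: [0.488, 0.4422, 0.1288]
tool_rot: [-0.001, -0.103, 0.995, -0.001]
wrist_force: [-0.1, -0.1, -0.8]
finger_gap: 1.0
t 42.3 pos [0.488  0.4422 0.1288] yaw -168.20 tilt 0.10 gap 1.000 F [-0.1 -0.1 -0.8]
TURN -0.20  then dx 0.0045 dy 0.0051 dz 0.1028  (dist 0.103) j6 now 0.40
br (340, 237, array([0.482 , 0.4472]), array([0.0479, 0.1077]), 12.0)
br (133, 339, array([0.5916, 0.3198]), array([0.0474, 0.0478]), 99.7)
```

View pics/w12.png

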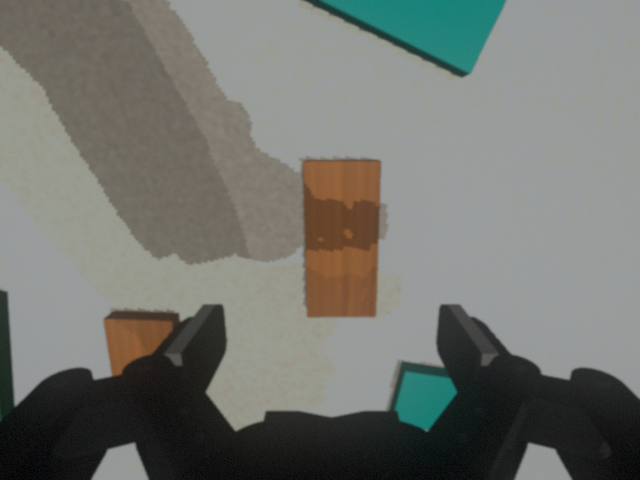

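The brown spacer at (341,237) is clear. The turquoise piece at (425,395) is 80+ mm from the finger. Descend and grip.

```bash
python3 -m crank '[[[1,0.005,0.006,0.02,-0.2],[1,0,0,0.03,0],[1,0,0,0.02,0],[1,0,0,0.02,0],[1,0,0,0.0125,0],[1,0,0,0,0],[1,0,0,0,0],[0,0,0,0,0],[0,0,0,0,0],[0,0,0,0,0],[0,0,0,0,0],[0,0,0,0,0],[0,0,0,0,0],[0,0,0,0,0],[0,0,0,0,0]]]' | tail -c 200; python3 -m crank '[[[0,0,0,-0.01,0],[0,0,0,-0.03,0],[0,0,0,-0.03,0],[0,0,0,-0.03,0],[0,0,0,-0.03,0],[0,0,0,-0.03,0],[0,0,0,-0.03,0],[0,0,0,-0.03,0],[0,0,-0.03,0,0],[0,0,-0.04,0,0],[0,0,-0.04,0,0],[0,0,-0.04,0,0],[0,0,-0.04,0,0],[0,0,-0.04,0,0],[0,0,-0.04,0,0],[0,0,-0.04,0,0],[0,0,0,0,0]]]' | tail -c 200
python3 - <<'E'
from h import *
go((.5003,-.147,.2),91.7)
E
```

```text
time_s: 43.85
position: [0.4822, 0.4478, 0.0282]
tool_rot: [0.001, -0.104, 0.995, 0.0]
wrist_force: [-0.5, -1.1, 6.1]
finger_gap: 0.562
time_s: 45.55
position: [0.5468, 0.1403, 0.2477]
tool_rot: [0.0, -0.102, 0.995, -0.001]
wrist_force: [-0.0, 0.9, 0.3]
finger_gap: 0.563
t 45.55 pos [0.5468 0.1403 0.2477] yaw -168.27 tilt 0.07 gap 0.563 F [-0.   0.9  0.3]
TURN 100.03  then dx -0.2858 dy -0.0550 dz 0.0477  (dist 0.295) j6 now -0.10
```

```bash
python3 -m crank '[[[0,0,0,0,8.5],[0,0,0,0,8.5],[0,0,0,0,8.5],[0,0,0,0,8.5],[0,0,0,0,8.5],[0,0,0,0,8.5],[0,0,0,0,8.5],[0,0,0,0,8.5],[0,0,0,0,8.5],[0,0,0,0,8.5],[0,0,0,0,8.5],[0,-0.04,-0.007,0,6.5],[0,-0.04,-0.007,0,0],[0,-0.04,-0.007,0,0],[0,-0.04,-0.007,0,0],[0,-0.04,-0.007,0,0],[0,-0.04,-0.007,0,0],[0,-0.04,-0.007,0,0],[0,0,0,0,0],[0,0,0,0,0]]]' | tail -c 200
python3 - <<'E'
from h import *
go((.5003,-.147,.205),91.7)
E
```

```text
time_s: 47.55
position: [0.5111, -0.1381, 0.2474]
tool_rot: [0.0, 0.695, 0.719, 0.0]
wrist_force: [-0.2, 0.1, -0.9]
finger_gap: 0.564
t 47.55 pos [ 0.5111 -0.1381  0.2474] yaw 91.87 tilt 0.02 gap 0.564 F [-0.2  0.1 -0.9]
TURN 0.17  then dx -0.0086 dy -0.0111 dz 0.0424  (dist 0.045) j6 now 1.12
```

```bash
python3 -m crank '[[[0,-0.0086,-0.011,0,0.2],[0,0,0,0.02,0],[0,0,0,0.02,0],[0,0,0,0,0],[0,0,0,0,0],[0,0,0,0,0]]]' | tail -c 200
python3 - <<'E'
from ov import *
go((.5003,-.147,.113),91.7); snap('wrist','w13')
cv2.imwrite('pics/w13c.png',cv2.resize(load('w13')['im'][60:480,150:510],None,fx=1.4,fy=1.4)[...,::-1])
E
```

```text
time_s: 48.15
position: [0.501, -0.1464, 0.2081]
tool_rot: [0.001, 0.696, 0.718, 0.0]
wrist_force: [-0.1, 0.4, -0.7]
finger_gap: 0.566
t 48.15 pos [ 0.501  -0.1464  0.2081] yaw 91.82 tilt 0.08 gap 0.566 F [-0.1  0.4 -0.7]
TURN 0.12  then dx -0.0006 dy -0.0007 dz 0.0951  (dist 0.095) j6 now 1.09
```

View pics/w13c.png

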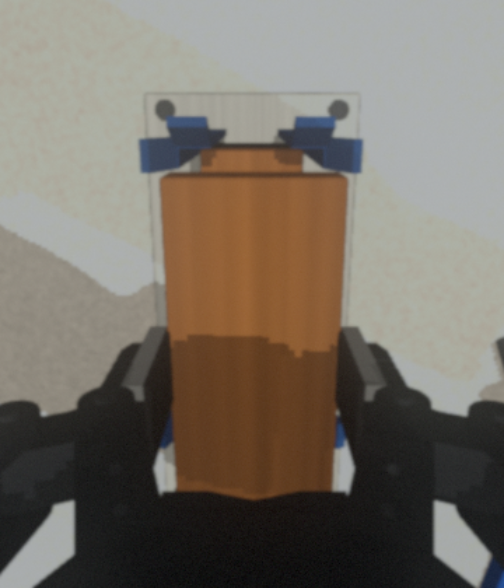

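Aligned to within 1–2 mm, so I'm trimming and lowering. Contact expected at TCP z of about 0.108.

```bash
python3 -m crank '[[[0,-0.0005,-0.001,0.015,0],[0,0,0,0.02,0],[0,0,0,0.02,0],[0,0,0,0.02,0],[0,0,0,0.01,0],[0,0,0,0.008,0],[0,0,0,0.002,0],[0,0,0,0,0],[0,0,0,0,0]]]' | tail -c 200;python3 -m crank '[[[0,0,0,0.002,0],[0,0,0,0.001,0],[0,0,0,0.001,0],[0,0,0,0,0],[0,0,0,0,0]]]' | tail -c 200
```

```text
time_s: 49.1
position: [0.5001, -0.1474, 0.1127]
tool_rot: [0.001, 0.696, 0.718, 0.0]
wrist_force: [0.7, -0.2, 0.1]
finger_gap: 0.563
time_s: 49.6
position: [0.4997, -0.1472, 0.1082]
tool_rot: [0.0, 0.696, 0.718, 0.0]
wrist_force: [-1.9, -0.5, 5.0]
finger_gap: 0.565
```

```bash
python3 -m crank '[[[0.85,0,0,0,0],[0.85,0,0,0,0],[0.85,0,0,0,0],[0.85,0,0,-0.01,0],[0.85,0,0,-0.03,0],[0.85,0,0,-0.03,0],[0.85,0,0,-0.03,0],[0.85,0,0,-0.03,0],[1,0,0,-0.01,0],[1,0.04,0.005,0,0],[1,0.04,0.005,0,0],[1,0.04,0.005,0,0],[1,0.04,0.005,0,0],[1,0.04,0.005,0,0],[1,0.04,0.005,0,0],[1,0.04,0.005,0,0],[1,0,0,0,0]]]' | tail -c 200
python3 - <<'E'
from seg import *
go((.6223,.3233,.13),189.8); snap('top','top14'); s=load('top14')
for r in rects(s,brown(s['im']),.014): print('br',r)
for r in rects(s,green(s['im']),.014): print('gr',r)
E
```

```text
time_s: 51.3
position: [0.5257, 0.1377, 0.2476]
tool_rot: [-0.001, 0.695, 0.719, 0.0]
wrist_force: [-0.0, -0.7, -0.3]
finger_gap: 1.001
t 51.3 pos [0.5257 0.1377 0.2476] yaw 92.02 tilt 0.06 gap 1.001 F [-0.  -0.7 -0.3]
TURN -97.78  then dx -0.1268 dy 0.1665 dz 0.1176  (dist 0.240) j6 now 1.64
br (237, 203, array([0.6225, 0.3233]), array([0.0486, 0.1077]), 9.8)
br (450, 260, array([ 0.503 , -0.1647]), array([0.0498, 0.1159]), 91.5)
```

View pics/top14.png

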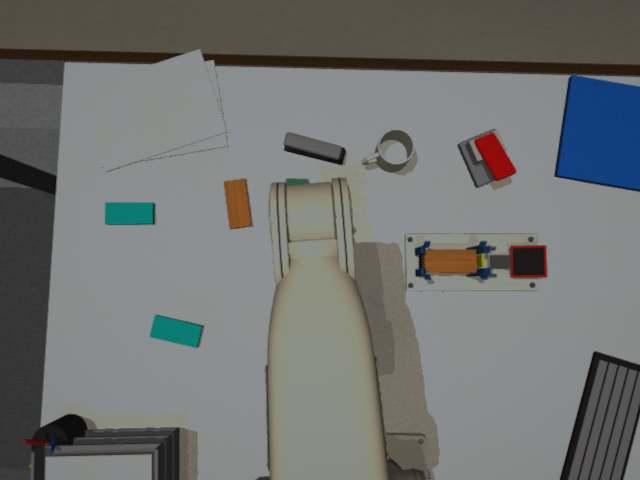

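Three are stacked, and the last brown one is at (237,203).

```bash
python3 -m crank '[[[1,0,0,0,-8.5],[1,0,0,0,-8.5],[1,0,0,0,-8.5],[1,0,0,0,-8.5],[1,0,0,0,-8.5],[1,0,0,0,-8.5],[1,0,0,0,-8.5],[1,0,0,0,-8.5],[1,0,0,0,-8.5],[1,0,0,0,-8.5],[1,0,0,0,-8.5],[1,-0.02,0.03,0.018,-4.3],[1,-0.025,0.03,0.02,0],[1,-0.025,0.03,0.02,0],[1,-0.02,0.03,0.02,0],[1,-0.02,0.03,0.02,0],[1,-0.016,0.0165,0.02,0],[1,0,0,0,0],[1,0,0,0,0]]]' | tail -c 200
python3 - <<'E'
from seg import *
go((.6223,.3233,.0265),189.8); snap('wrist','w15'); s=load('w15')
for r in rects(s,brown(s['im']),.014): print('br',r)
E
```

```text
time_s: 53.25
position: [0.6249, 0.3168, 0.1291]
tool_rot: [-0.001, -0.083, 0.997, -0.0]
wrist_force: [0.9, -0.0, 0.5]
finger_gap: 1.0
t 53.25 pos [0.6249 0.3168 0.1291] yaw -170.45 tilt 0.11 gap 1.000 F [ 0.9 -0.   0.5]
TURN -0.25  then dx 0.0015 dy 0.0069 dz 0.1026  (dist 0.103) j6 now 0.18
br (342, 241, array([0.6216, 0.3242]), array([0.0477, 0.1072]), 9.7)
```

View pics/w15.png

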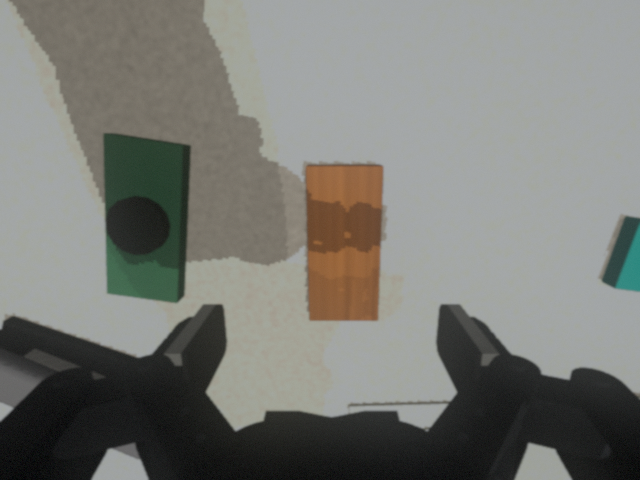

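The brown spacer at (344,242) is clear of the cap at (145,220).

```bash
python3 -m crank '[[[1,0.002,0.0075,0.02,-0.2],[1,0,0,0.03,0],[1,0,0,0.02,0],[1,0,0,0.02,0],[1,0,0,0.0125,0],[1,0,0,0,0],[1,0,0,0,0],[0,0,0,0,0],[0,0,0,0,0],[0,0,0,0,0],[0,0,0,0,0],[0,0,0,0,0],[0,0,0,0,0],[0,0,0,0,0],[0,0,0,0,0]]]' | tail -c 200; python3 -m crank '[[[0,0,0,-0.01,0],[0,0,0,-0.03,0],[0,0,0,-0.03,0],[0,0,0,-0.03,0],[0,0,0,-0.03,0],[0,0,0,-0.03,0],[0,0,0,-0.03,0],[0,0,0,-0.03,0],[0,0.015,-0.03,0,0],[0,0.015,-0.03,0,0],[0,0.015,-0.04,0,0],[0,0.015,-0.04,0,0],[0,0.015,-0.04,0,0],[0,0.015,-0.04,0,0],[0,0.015,-0.03,0,0],[0,0,0,0,0]]]' | tail -c 200
python3 - <<'E'
from h import *
go((.5003,-.147,.205),91.7)
E
```

```text
time_s: 54.8
position: [0.6223, 0.325, 0.0288]
tool_rot: [0.001, -0.085, 0.996, 0.0]
wrist_force: [-0.8, -0.6, 6.0]
finger_gap: 0.559
time_s: 56.4
position: [0.5597, 0.0573, 0.2485]
tool_rot: [0.0, -0.083, 0.997, -0.0]
wrist_force: [-0.3, 0.2, -0.9]
finger_gap: 0.566
t 56.4 pos [0.5597 0.0573 0.2485] yaw -170.43 tilt 0.06 gap 0.566 F [-0.3  0.2 -0.9]
TURN 97.87  then dx -0.2025 dy -0.0654 dz 0.0435  (dist 0.217) j6 now -0.21
```

```bash
python3 -m crank '[[[0,0,0,0,8.5],[0,0,0,0,8.5],[0,0,0,0,8.5],[0,0,0,0,8.5],[0,0,0,0,8.5],[0,0,0,0,8.5],[0,0,0,0,8.5],[0,0,0,0,8.5],[0,0,0,0,8.5],[0,0,0,0,8.5],[0,0,0,0,8.5],[0,-0.03,-0.01,0,4.3],[0,-0.03,-0.01,0,0],[0,-0.03,-0.01,0,0],[0,-0.03,-0.01,0,0],[0,-0.03,-0.01,0,0],[0,-0.03,-0.01,0,0],[0,-0.02,-0.005,0,0],[0,0,0,0,0],[0,0,0,0,0]]]' | tail -c 200
python3 - <<'E'
from h import *
go((.5003,-.147,.215),91.7)
E
```

```text
time_s: 58.4
position: [0.5051, -0.1419, 0.2478]
tool_rot: [0.0, 0.695, 0.719, 0.0]
wrist_force: [-0.4, -0.1, -1.0]
finger_gap: 0.564
t 58.4 pos [ 0.5051 -0.1419  0.2478] yaw 91.93 tilt 0.03 gap 0.564 F [-0.4 -0.1 -1. ]
TURN 0.23  then dx -0.0050 dy -0.0049 dz 0.0328  (dist 0.034) j6 now 1.10
```

```bash
python3 -m crank '[[[0,-0.005,-0.0053,0,0.2],[0,0,0,0.015,0],[0,0,0,0.015,0],[0,0,0,0,0],[0,0,0,0,0],[0,0,0,0,0]]]' | tail -c 200
python3 - <<'E'
from ov import *
go((.5003,-.147,.128),91.7); snap('wrist','w16')
cv2.imwrite('pics/w16c.png',cv2.resize(load('w16')['im'][60:480,150:510],None,fx=1.4,fy=1.4)[...,::-1])
E
```

```text
time_s: 59.0
position: [0.5001, -0.1471, 0.2183]
tool_rot: [0.001, 0.696, 0.718, 0.0]
wrist_force: [-0.9, 0.2, -0.4]
finger_gap: 0.563
t 59.0 pos [ 0.5001 -0.1471  0.2183] yaw 91.81 tilt 0.06 gap 0.563 F [-0.9  0.2 -0.4]
TURN 0.11  then dx 0.0001 dy 0.0002 dz 0.0903  (dist 0.090) j6 now 1.09
```

View pics/w16c.png

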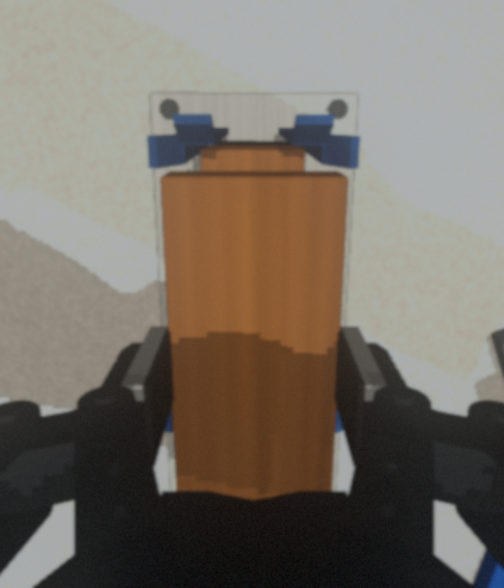

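Well centred (254.5 vs 254 px). Lowering.

```bash
python3 -m crank '[[[0,0,0,0.015,0],[0,0,0,0.02,0],[0,0,0,0.02,0],[0,0,0,0.02,0],[0,0,0,0.01,0],[0,0,0,0.005,0],[0,0,0,0,0],[0,0,0,0,0]]]' | tail -c 200;python3 -m crank '[[[0,0,0,0.002,0],[0,0,0,0.002,0],[0,0,0,0.001,0],[0,0,0,0,0],[0,0,0,0,0]]]' | tail -c 200
```

```text
time_s: 59.85
position: [0.5002, -0.1475, 0.1282]
tool_rot: [0.001, 0.696, 0.718, 0.0]
wrist_force: [-0.4, 0.4, -1.1]
finger_gap: 0.56
time_s: 60.35
position: [0.4999, -0.1474, 0.1228]
tool_rot: [0.0, 0.696, 0.718, 0.0]
wrist_force: [-1.4, 1.4, 3.2]
finger_gap: 0.561
```

```bash
python3 -m crank '[[[0.85,0,0,0,0],[0.85,0,0,0,0],[0.85,0,0,0,0],[0.85,0,0,-0.01,0],[0.85,0,0,-0.03,0],[0.85,0,0,-0.03,0],[0.85,0,0,-0.03,0],[1,0,0,-0.03,0],[1,0.03,0,0,0],[1,0.03,0,0,0],[1,0.04,0,0,0],[1,0.04,0,0,0],[1,0,0,0,0]]]' | tail -c 200
python3 - <<'E'
from seg import *
go((.6276,.189,.13),180.2); snap('top','top17'); s=load('top17')
for r in rects(s,brown(s['im']),.014): print('br',r)
for r in rects(s,green(s['im']),.014): print('gr',r)
im=s['im'][215:310,390:560]; cv2.imwrite('pics/j17.png',cv2.resize(im,None,fx=4.7,fy=4.7)[...,::-1])
E
```

```text
time_s: 61.65
position: [0.4949, -0.0038, 0.2534]
tool_rot: [-0.0, 0.695, 0.719, 0.001]
wrist_force: [0.1, 0.3, 0.1]
finger_gap: 0.999
t 61.65 pos [ 0.4949 -0.0038  0.2534] yaw 92.00 tilt 0.07 gap 0.999 F [0.1 0.3 0.1]
TURN -88.20  then dx -0.1334 dy 0.1923 dz 0.1234  (dist 0.265) j6 now 1.36
gr (296, 202, array([0.6275, 0.1888]), array([0.0477, 0.1077]), 0.2)
```

View pics/j17.png

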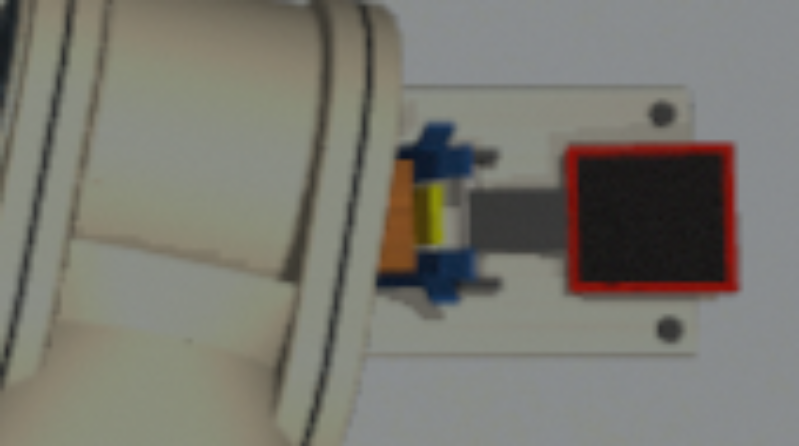

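View pics/top17.png

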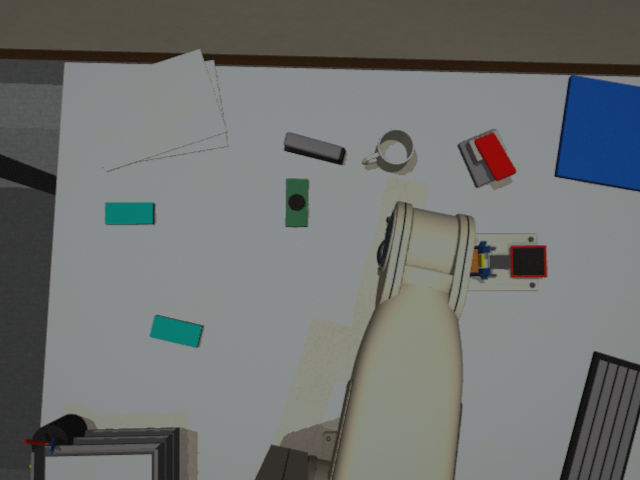

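All spacers are off the desk. Next the cap at (296,202), disc up, with the stapler at (315,148) more than 40 mm beyond its end.

```bash
python3 -m crank '[[[1,0,0,0,-8.5],[1,0,0,0,-8.5],[1,0,0,0,-8.5],[1,0,0,0,-8.5],[1,0,0,0,-8.5],[1,0,0,0,-8.5],[1,0,0,0,-8.5],[1,0,0,0,-8.5],[1,0,0,0,-8.5],[1,0,0,0,-8.5],[1,0,0,0,-3.2],[1,-0.025,0.033,0.02,0],[1,-0.025,0.033,0.02,0],[1,-0.025,0.033,0.02,0],[1,-0.025,0.033,0.02,0],[1,-0.02,0.033,0.02,0],[1,-0.014,0.033,0.02,0],[1,0,0,0,0],[1,0,0,0,0]]]' | tail -c 200
python3 - <<'E'
from seg import *
go((.6275,.1892,.0265),180.2); snap('wrist','w18'); s=load('w18')
for r in rects(s,green(s['im']),.014): print('gr',r)
E
```

```text
time_s: 63.6
position: [0.6297, 0.1902, 0.1317]
tool_rot: [-0.001, -0.0, 1.0, -0.0]
wrist_force: [0.5, -0.2, 1.0]
finger_gap: 0.999
t 63.6 pos [0.6297 0.1902 0.1317] yaw -180.00 tilt 0.10 gap 0.999 F [ 0.5 -0.2  1. ]
TURN -0.20  then dx 0.0022 dy -0.0010 dz 0.1052  (dist 0.105) j6 now 0.17
gr (332, 197, array([0.5947, 0.1906]), array([0.0359, 0.0385]), 117.7)
gr (333, 277, array([0.6517, 0.19  ]), array([0.0282, 0.0464]), 96.2)
```

View pics/w18.png

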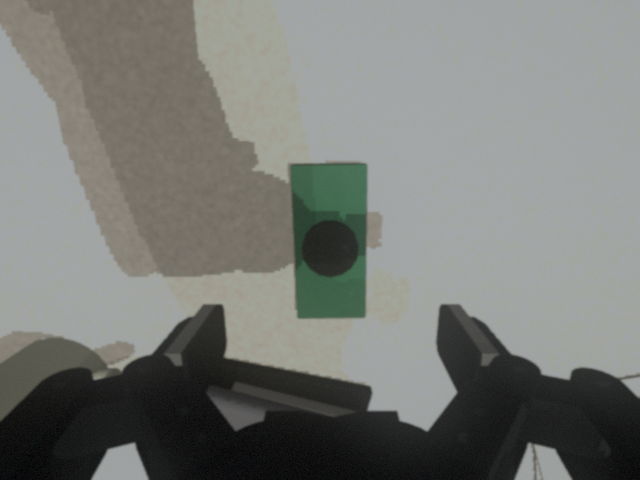

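The cap is centred at (330,241) and the fingers are clear. Descend and grip.

```bash
python3 -m crank '[[[1,0.002,-0.001,0.02,0],[1,0,0,0.03,0],[1,0,0,0.02,0],[1,0,0,0.02,0],[1,0,0,0.015,0],[1,0,0,0,0],[1,0,0,0,0],[0,0,0,0,0],[0,0,0,0,0],[0,0,0,0,0],[0,0,0,0,0],[0,0,0,0,0],[0,0,0,0,0],[0,0,0,0,0],[0,0,0,0,0]]]' | tail -c 200; python3 -m crank '[[[0,0,0,-0.01,0],[0,0,0,-0.03,0],[0,0,0,-0.03,0],[0,0,0,-0.03,0],[0,0,0,-0.03,0],[0,0,0,-0.03,0],[0,0,0,-0.03,0],[0,0,0,-0.03,0],[0,0.02,-0.03,0,0],[0,0.02,-0.03,0,0],[0,0.02,-0.03,0,0],[0,0.02,-0.03,0,0],[0,0.02,-0.03,0,0],[0,0.02,-0.03,0,0],[0,0,0,0,0]]]' | tail -c 200
python3 - <<'E'
from h import *
go((.5003,-.147,.23),91.7)
E
```

```text
time_s: 65.15
position: [0.6281, 0.1895, 0.0289]
tool_rot: [0.001, 0.0, 1.0, -0.0]
wrist_force: [-1.9, -1.5, 6.5]
finger_gap: 0.564
time_s: 66.65
position: [0.5054, 0.0073, 0.2486]
tool_rot: [0.0, 0.002, 1.0, -0.0]
wrist_force: [0.3, 1.2, -0.6]
finger_gap: 0.559
t 66.65 pos [0.5054 0.0073 0.2486] yaw 179.81 tilt 0.05 gap 0.559 F [ 0.3  1.2 -0.6]
TURN 88.11  then dx -0.1541 dy -0.0096 dz 0.0186  (dist 0.156) j6 now -0.15
```

```bash
python3 -m crank '[[[0,0,0,0,8.5],[0,0,0,0,8.5],[0,0,0,0,8.5],[0,0,0,0,8.5],[0,0,0,0,8.5],[0,0,0,0,8.5],[0,0,0,0,8.5],[0,0,0,0,8.5],[0,0,0,0,8.5],[0,0,0,0,8.5],[0,0,0,0,3.1],[0,-0.03,-0.002,0,0],[0,-0.03,-0.002,0,0],[0,-0.03,-0.002,0,0],[0,-0.03,-0.002,0,0],[0,-0.03,-0.002,0,0],[0,0,0,0,0],[0,0,0,0,0]]]' | tail -c 200
python3 - <<'E'
from h import *
go((.5003,-.147,.23),91.7)
E
```

```text
time_s: 68.45
position: [0.5025, -0.1408, 0.2477]
tool_rot: [-0.0, 0.696, 0.718, 0.0]
wrist_force: [1.0, 1.0, -0.3]
finger_gap: 0.56
t 68.45 pos [ 0.5025 -0.1408  0.2477] yaw 91.81 tilt 0.02 gap 0.560 F [ 1.   1.  -0.3]
TURN 0.11  then dx -0.0062 dy -0.0024 dz 0.0177  (dist 0.019) j6 now 1.11
```

```bash
python3 -m crank '[[[0,-0.0062,-0.0025,0.015,0.1],[0,0,0,0,0],[0,0,0,0,0],[0,0,0,0,0]]]' | tail -c 200
python3 - <<'E'
from ov import *
go((.5003,-.147,.142),91.7); snap('wrist','w19')
cv2.imwrite('pics/w19c.png',cv2.resize(load('w19')['im'][60:480,150:510],None,fx=1.4,fy=1.4)[...,::-1])
E
```

```text
time_s: 68.85
position: [0.5004, -0.1462, 0.2331]
tool_rot: [0.0, 0.696, 0.718, 0.0]
wrist_force: [-0.7, 0.2, -1.1]
finger_gap: 0.561
t 68.85 pos [ 0.5004 -0.1462  0.2331] yaw 91.82 tilt 0.04 gap 0.561 F [-0.7  0.2 -1.1]
TURN 0.12  then dx -0.0008 dy -0.0001 dz 0.0911  (dist 0.091) j6 now 1.09
```

View pics/w19c.png

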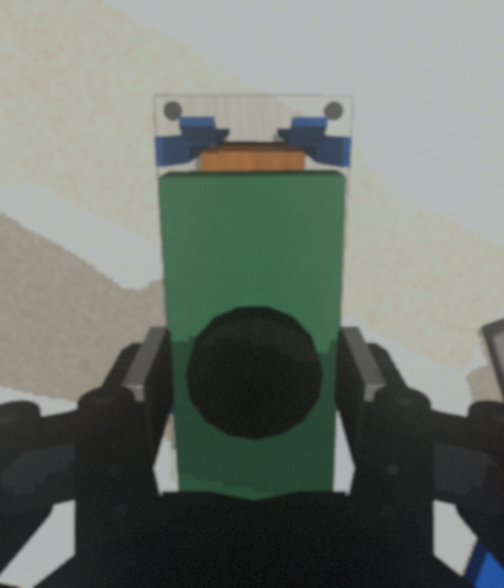

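Cap held disc up and centred (252–254 px). Lowering.

```bash
python3 -m crank '[[[0,-0.0005,0,0.015,0],[0,0,0,0.02,0],[0,0,0,0.02,0],[0,0,0,0.02,0],[0,0,0,0.01,0],[0,0,0,0.006,0],[0,0,0,0,0],[0,0,0,0,0]]]' | tail -c 200;python3 -m crank '[[[0,0,0,0.002,0],[0,0,0,0.002,0],[0,0,0,0.001,0],[0,0,0,0,0],[0,0,0,0,0]]]' | tail -c 200
```

```text
time_s: 69.7
position: [0.5005, -0.1476, 0.1422]
tool_rot: [0.001, 0.696, 0.718, 0.0]
wrist_force: [0.9, 0.4, -1.1]
finger_gap: 0.561
time_s: 70.2
position: [0.5002, -0.1475, 0.1368]
tool_rot: [0.0, 0.696, 0.718, 0.0]
wrist_force: [-0.9, 1.2, 4.4]
finger_gap: 0.568
```

```bash
python3 -m crank '[[[0.85,0,0,0,0],[0.85,0,0,0,0],[0.85,0,0,0,0],[0.85,0,0,-0.01,0],[0.85,0,0,-0.03,0],[0.85,0,0,-0.03,0],[0.85,0,0,-0.04,0],[0.85,0,0,0,0],[0.85,0,0,0,0]]]' | tail -c 200
python3 - <<'E'
from ov import *
go((.5058,-.3284,.25),91.7); snap('wrist','w20'); ov('w20','ov20.png',.5003,-.1425,91.7,(180,80,480,480),1.5)
E
```

```text
time_s: 71.1
position: [0.5004, -0.1476, 0.2476]
tool_rot: [0.001, 0.696, 0.718, 0.0]
wrist_force: [-0.9, 0.1, -0.8]
finger_gap: 0.846
t 71.1 pos [ 0.5004 -0.1476  0.2476] yaw 91.77 tilt 0.14 gap 0.846 F [-0.9  0.1 -0.8]
TURN 0.07  then dx -0.1809 dy 0.0000 dz -0.0024  (dist 0.181) j6 now 1.09
```

View pics/ov20.png

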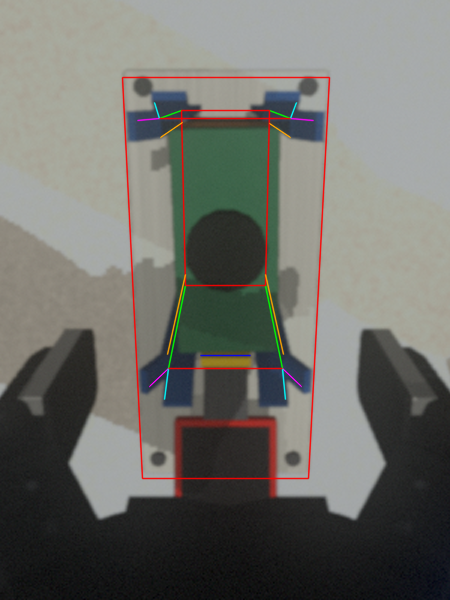

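The cap lies flat between the posts with its disc up. Now the pedal, with the fingers shut, over the tread at about (0.506, −0.328).

```bash
python3 -m crank '[[[0,-0.03,0,0,0],[0,-0.03,0,0,0],[0,-0.03,0,0,0],[0,-0.03,0,0,0],[0,-0.03,0,0,0],[0,-0.03,0,0,0],[0,0,0,0.02,0],[0,0,0,0.03,0],[0,0,0,0.03,0],[0,0,0,0.03,0],[0,0,0,0.03,0],[0,0,0,0,0],[0,0,0,0,0]]]' | tail -c 200
python3 - <<'E'
from h import *
go((.5058,-.3284,.092),91.7); snap('side','s21'); snap('wrist','w21'); snap('top','top21')
im=load('s21')['im'][80:280,330:570]; cv2.imwrite('pics/s21c.png',cv2.resize(im,None,fx=3,fy=3)[...,::-1])
E
```

```text
time_s: 72.45
position: [0.5053, -0.3271, 0.106]
tool_rot: [-0.001, 0.696, 0.718, -0.0]
wrist_force: [-0.9, -0.3, 0.6]
finger_gap: -0.001
t 72.45 pos [ 0.5053 -0.3271  0.106 ] yaw 91.77 tilt 0.13 gap -0.001 F [-0.9 -0.3  0.6]
TURN 0.07  then dx -0.0014 dy 0.0005 dz 0.0140  (dist 0.014) j6 now 0.83
```

View pics/w21.png

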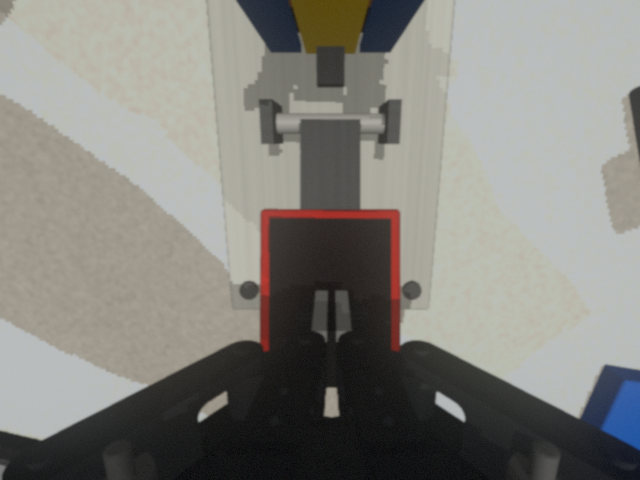

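View pics/top21.png

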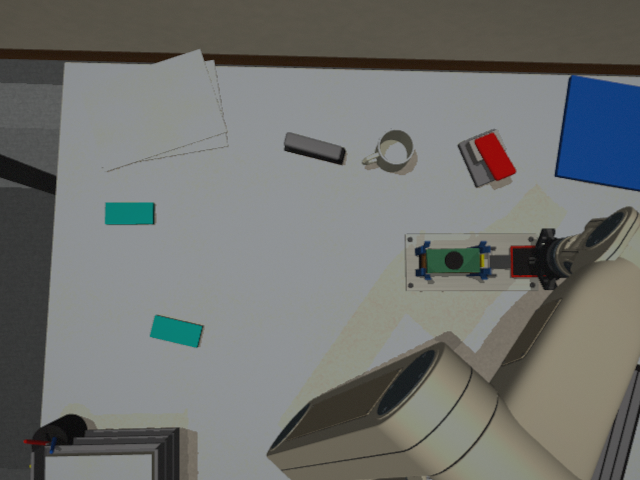

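The shut fingertips at (332,300) are over the middle of the tread, and the cap is seated. Pressing.

```bash
python3 -m crank '[[[0,0,0,0.008,0],[0,0,0,0.006,0],[0,0,0,0.006,0],[0,0,0,0.006,0],[0,0,0,0.006,0],[0,0,0,0,0]]]' | tail -c 200; python3 -m crank '[[[0,0,0,0.004,0],[0,0,0,0.004,0],[0,0,0,0,0]]]' | tail -c 200; python3 -m crank '[[[0,0,0,0.002,0],[0,0,0,0,0],[0,0,0,0,0]]]' | tail -c 200
```

```text
time_s: 73.2
position: [0.5061, -0.3284, 0.0745]
tool_rot: [0.001, 0.696, 0.718, -0.0]
wrist_force: [0.1, -2.9, 7.4]
finger_gap: 0.001
time_s: 73.5
position: [0.5062, -0.3293, 0.0672]
tool_rot: [0.002, 0.696, 0.718, -0.001]
wrist_force: [-0.3, -5.6, 10.5]
finger_gap: 0.004
time_s: 73.8
position: [0.5062, -0.3295, 0.0657]
tool_rot: [0.002, 0.696, 0.718, -0.001]
wrist_force: [-2.6, -7.1, 10.2]
finger_gap: 0.002
```

```bash
python3 -m crank '[[[0,0,0,0.002,0],[0,0,0,0.001,0],[0,0,0,0,0]]]' | tail -c 200; python3 -m crank '[[[0,0,0,0.001,0],[0,0,0,0.001,0],[0,0,0,0,0],[0,0,0,0,0]]]' | tail -c 200
python3 - <<'E'
from h import *
snap('wrist','w22')
E
```

```text
time_s: 74.1
position: [0.5062, -0.3297, 0.063]
tool_rot: [0.003, 0.697, 0.718, -0.001]
wrist_force: [-2.9, -7.8, 12.0]
finger_gap: 0.0
time_s: 74.5
position: [0.5062, -0.3298, 0.0626]
tool_rot: [0.003, 0.697, 0.718, -0.001]
wrist_force: [-6.7, -5.0, 27.3]
finger_gap: 0.002
```

View pics/w22.png

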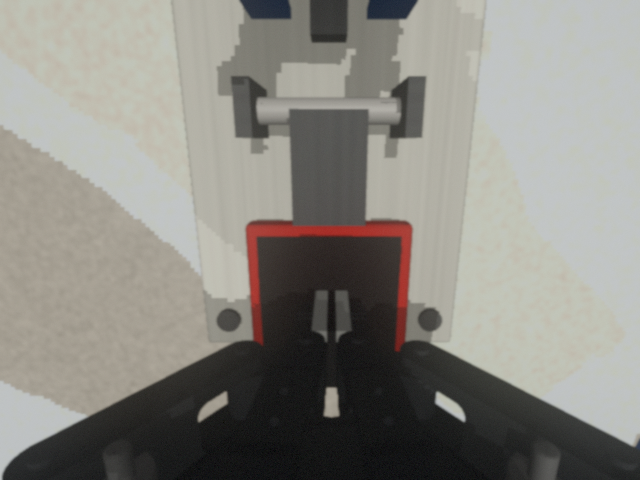

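The force jumped to 27 N with the tips at about 38 mm, so the pedal is on its stop. Hold briefly, then let it up smoothly.

```bash
python3 -m crank '[[[0,0,0,0,0],[0,0,0,0,0],[0,0,0,0,0],[0,0,0,-0.004,0],[0,0,0,-0.004,0],[0,0,0,-0.005,0],[0,0,0,-0.005,0],[0,0,0,-0.006,0],[0,0,0,-0.008,0],[0,0,0,-0.01,0],[0,0,0,-0.02,0],[0,0,0,-0.03,0],[0,0,0,-0.04,0],[0,0,0,-0.04,0],[0,0,0,-0.04,0],[0,0,0,0,0],[0,0,0,0,0]]]' | tail -c 200
python3 - <<'E'
from ov import *
go((.505,-.2476,.25),91.7); snap('top','top23'); snap('wrist','w23'); snap('side','s23')
ov('w23','ov23.png',.5003,-.1425,91.7,(240,0,440,330),1.8)
im=load('s23')['im'][120:280,330:530]; cv2.imwrite('pics/s23c.png',cv2.resize(im,None,fx=3.5,fy=3.5)[...,::-1])
im=load('top23')['im'][215:310,390:560]; cv2.imwrite('pics/j23.png',cv2.resize(im,None,fx=4.7,fy=4.7)[...,::-1])
E
```

```text
time_s: 76.25
position: [0.5057, -0.3276, 0.2723]
tool_rot: [0.001, 0.696, 0.718, -0.0]
wrist_force: [0.1, -0.2, -0.2]
finger_gap: -0.004
t 76.25 pos [ 0.5057 -0.3276  0.2723] yaw 91.76 tilt 0.11 gap -0.004 F [ 0.1 -0.2 -0.2]
TURN 0.06  then dx 0.0800 dy 0.0016 dz 0.0223  (dist 0.083) j6 now 0.83
```

View pics/ov23.png

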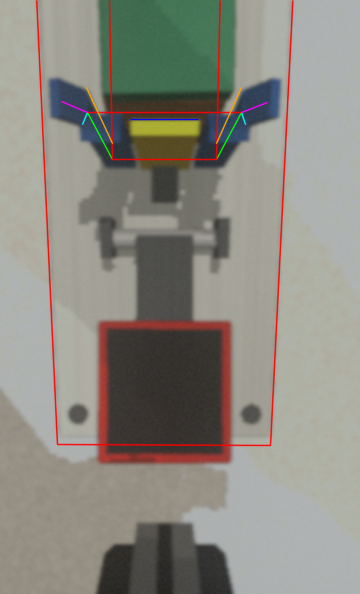

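View pics/s23c.png

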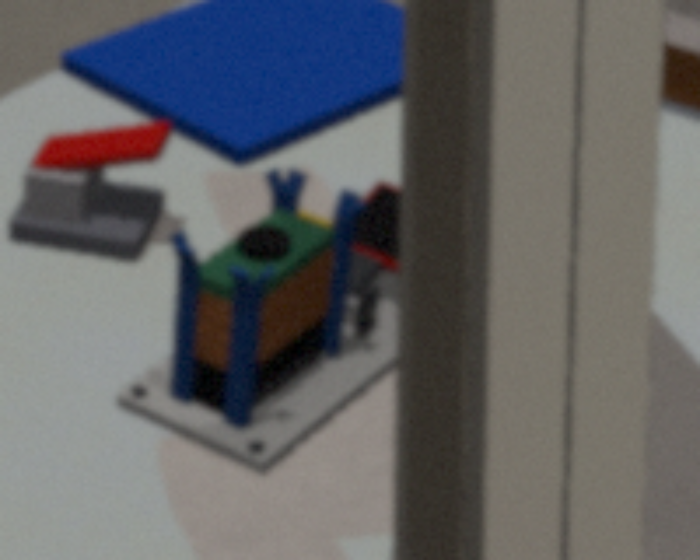

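View pics/j23.png

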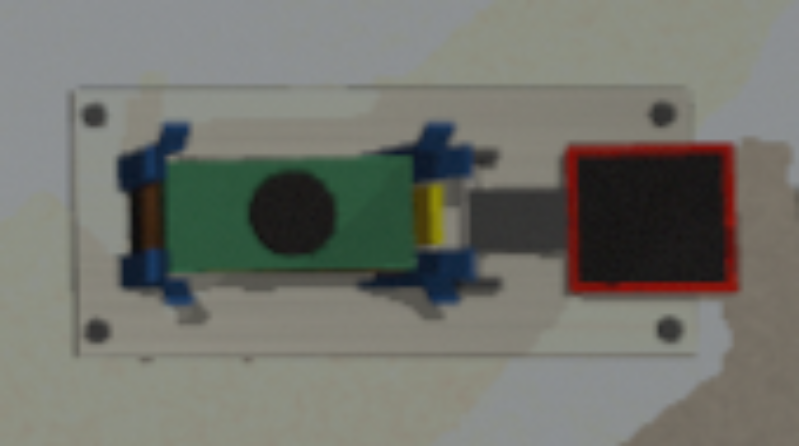

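The stack is together and the pedal is back up. I'll check the squaring numerically from two views, moving the wrist camera over the stack.

```bash
python3 -m crank '[[[0,0.03,0,-0.01,0],[0,0.03,0,-0.01,0],[0,0.03,0,-0.01,0],[0,0.03,0,0,0],[0,0,0,0,0],[0,0,0,0,0]]]' | tail -c 200
python3 - <<'E'
from seg import *
snap('wrist','w24'); a=np.radians(91.7); o=np.array([.5003,-.1425]); X=np.array([np.cos(a),np.sin(a)]);Y=np.array([-X[1],X[0]])
for fn in('top23','w24'):
    s=load(fn)
    for r in rects(s,green(s['im']),.122,400): d=r[2]-o; print(fn,r,'pocket x %.4f y %.4f'%(d@X,d@Y))
    m=s['im']
im=load('w24')['im'][60:330,230:440]; cv2.imwrite('pics/w24c.png',cv2.resize(im,None,fx=2.2,fy=2.2)[...,::-1])
E
```

```text
time_s: 77.0
position: [0.5018, -0.2069, 0.3007]
tool_rot: [-0.001, 0.696, 0.718, -0.0]
wrist_force: [-0.5, -0.9, 0.2]
finger_gap: -0.004
top23 (451, 260, array([ 0.501, -0.143]), array([0.0483, 0.1098]), 92.8) pocket x -0.0005 y -0.0007
w24 (336, 105, array([ 0.5003, -0.1166]), array([0.0455, 0.0545]), 90.9) pocket x 0.0259 y -0.0008
w24 (335, 193, array([ 0.5026, -0.1754]), array([0.0444, 0.0453]), 3.1) pocket x -0.0330 y -0.0013
```

View pics/w24c.png

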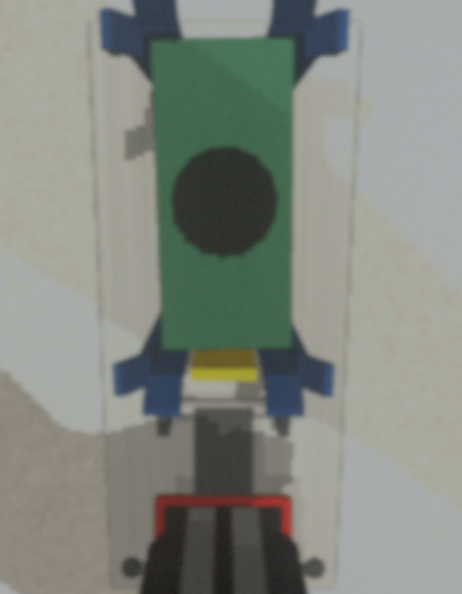

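Cap centre comes out at pocket x −0.5 mm (top) and −1.2 mm (wrist), y about −1 mm, aligned within about 1°. The jaw made its full stroke, so every part must sit at −1 mm or better. Pedal is up, the arm is clear and the bystanders haven't moved, so I'm handing in.

Run:
```python
from h import *
print(env.get_state()['time_s'], env.close_job())
```

```text
the job is handed in; nothing more can be done
77.05 None
```

I stacked the foot, all four spacers on the desk and the cap (disc up) in the jig's pocket. I then pressed the pedal to its stop, let it back up, and handed the job in at 77 s. Handing in gave no verdict. One spacer was knocked about 3 cm during the run; I found it again and stacked it.

**Placing:** each part touched down at the height expected for its place in the stack. The pedal reached its stop with the fingertips at about 38 mm and the force jumping to 27 N. It was held there for about 0.5 s.

**Last checks:**
- **Cap position:** the cap is at pocket x −0.5 mm in the top camera and about −1.2 mm in the wrist camera, with y around −1 mm. It is about 1° off the pocket axis.
- **Pedal and surroundings:** in the last pictures the pedal is up and the arm is clear. The mug, stapler and punch look unmoved, but I compared them by eye and did not measure them.
- **Not measured directly:** I did not measure the squared x of the foot and spacers. I took it from the jaw's full stroke, which leaves them at −1 mm or better.
- **Disagreement:** the cameras differed by up to about 3 mm on the pocket's sideways position. I used the wrist views, which agreed to about 1 mm.

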